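# Stand the portable video magnifier up on its kickstand

### The job

The portable video magnifier lies screen-down on the sloping white easel. Swing the kickstand on its back fully out to its stop, then lift the magnifier off the easel and set it down gently in the middle of the thin wooden display pad so that it stands by itself, leaning back on its kickstand, with the screen facing the pad's front edge (the edge nearest the robot) and roughly square to it. Leave everything else on the counter where it is.

Things in the scene. Friction and masses are not known exactly. Their poses are not given: they have to be found in the camera images.
- magnifier_center (a point): centre of the portable video magnifier, a grey tablet-like slab 170 mm wide (its y axis), 130 mm tall (z, lower to upper edge), 16 mm thick (x, pointing out of its back; dark screen on the -x side); 0.3 to 0.55 kg. Starts leaning 40 degrees from vertical on the easel: back with kickstand facing up, screen facing down, upper edge nearest the easel's front. Held there only by its weight
- magnifier_edge (a point): middle of the magnifier's lower edge on its back side, on which it will stand: 65 mm below the centre along z and 8 mm towards +x in the magnifier's axes
- stand_hinge (a point): middle of the kickstand's hinge axis, on the magnifier: 23 mm above its centre along its z and 22 mm out along its x (14 mm off the back). The axis is parallel to the magnifier's y. Hinge barrel and brackets (60 mm wide in all) reach 6 mm above this point along z and 27 mm out from the slab's mid-plane; above them both faces are free
- stand_foot (a point): centre of the round foot (radius 5 mm, 40 mm long) at the free end of the kickstand, 80 mm from the hinge axis. The kickstand is a flat black leg 40 mm wide, 8 mm thick; folded, it points to the magnifier's lower edge, parallel to the back with a 10 mm gap under it, so it can be taken by its two sides or hooked from below
- stand (a joint): kickstand angle: 0 folded along the back, 0.96 rad fully out at its stop; growing, it swings the foot away from the back about the magnifier's -y axis. Stiff by friction (0.04 N m, about 0.5 N at the foot), stays where left. Standing on the fully open stand, the magnifier leans back 0.43 rad (its z axis from vertical), foot 90 mm behind the lower back edge
- easel: fixed white display easel: base plate 150 mm deep (x), 130 mm wide (y), 8 mm thick; two sloping rails 100 mm apart, 22 mm wide, reach 78 mm up the magnifier's screen side from its lower edge, which rests on a small ledge at each rail's foot. Origin under the middle of the base, on the counter; front (-x) towards the robot. The magnifier starts centred on it, same heading
- pad_top (a point): centre of the upper face of the display pad, a fixed plain wooden board 200 mm deep (x, front at -x), 220 mm wide (y) and 6 mm thick, lying on the counter; z up
- pad_front (a point): middle of the pad's front edge, upper face: 100 mm from pad_top to its -x
- binoculars: bystander to be left alone: full-size black binoculars standing on end, 112 x 50 mm, 135 mm tall; origin under its centre
- pocket_binoculars: bystander to be left alone: small black binoculars standing on end, 84 x 36 mm, 100 mm tall; origin under its centre
- dome: bystander to be left alone: clear dome magnifier, 54 mm across, 32 mm tall; origin under its centre
- round_lens: bystander to be left alone: round hand lens lying flat, 72 mm lens, flat 85 mm handle, 10 mm thick; origin under its lens
- glasses_case: bystander to be left alone: grey spectacle case, 155 x 62 x 36 mm; origin under its centre
- loupe: bystander to be left alone: black eye loupe, 44 mm across, 40 mm tall; origin under its centre
- weather_clock: bystander to be left alone: white weather clock, 95 mm wide, 35 mm deep, 85 mm tall; origin under its centre

How it is judged:
By the outcome, as a careful person would: the job done as asked, in the order asked, and still so for the second after the job is handed in, with the robot touching nothing.
It also fails if it takes over 64 s, if anything falls off the work surface, if the arm or the gripper's body presses on something with over 40 N, if the wrist force passes 120 N, or if a joint passes its speed limit or range.

### The arm

A 6-joint arm with a two-finger parallel gripper is mounted at the origin on the work surface. World frame = base frame: x ahead of the robot, y to its left, z up, the work surface at z = 0. Lengths are in m, angles in rad, forces in N, time in s.
With the tool pointing down it reaches from about 0.425 to 0.95 m from the base axis. Payload 3.5 kg.
Tool frame: the origin (TCP) lies on the mounting face of the last link; the fingertips stand 173 mm ahead of it and the grasp point (between the pads) lies 155 mm ahead of it; z points along the fingers, x is the direction in which the jaws open and shut, and the axes are right-handed (so a half turn about z gives the same grasp; the last joint's range is limited). The gripper opens to 85 mm and grips with 20 to 120 N. Pads are 22 mm wide; open, the fingers measure 114 mm over their backs; the gripper's body (76 mm by 85 mm) begins 54 mm behind the grasp point. The pads swing forward as they close: fully open they stand 13 mm farther back than shut.
Start: joints at [-1.374, 0.286, 1.577, -0, 1.279, -0.15], TCP at [0.229, -0.635, 0.405] pointing down, gripper open.
Joint ranges: [-2.77, 2.77], [-0.9, 2.22], [0.21, 2.48], [-1.53, 4.67], [0.24, 2.81], [-2.84, 2.84]. Speed limits (rad/s): [2.79, 2.79, 3.14, 3.14, 3.14, 3.14].

### API

Orientations are given as a unit quaternion [x, y, z, w].
In Python, from plant import get_state, read_camera, sign_off gives the robot as it stands.
- The arm moves only by the shell command python3 -m jog 'ROWS' [FORCE]. ROWS is JSON, a list of rows, each an object of numbers: "grip": the closure, from 0 (fully open) to 1 (shut); "x", "y", "z": the shift along the tool's x, y, z in mm; "rx", "ry", "rz": the turn, a rotation vector about the tool's x, y, z in degrees. A call has 1 to 8 rows; each row shifts and turns the commanded pose from where the row before left it, along the tool's axes as they then stand; what a row does not reach is not made up. A row lasts 1/12 s, in which the tool goes at most 41.7 mm and 7.16 degrees, less where a joint would pass 70% of its speed; a pose out of reach is approached as far as the arm can. A call with a gripper value outside its range is refused whole. The fingers move at their own pace and stop on an object; FORCE is the grip in N (left out, the last holds). Time passes only in rows, so rows that do not move let the fingers close. It gives the time, the measured TCP pose, the force and the opening at its end, in the units of the state.
- get_state(): the state, without advancing time (a new reading comes with each control period).
- read_camera(name): name is "side" or "top" or "wrist"; returns a dict with "frame" (384x512x3 uint8, red, green, blue), "intrinsics" (3x3 intrinsics, pixels), "k1" (the pictures are not rectified: a ray, as slopes to the right and down, at radius r is drawn at 1 + k1 r^2 times it, then the intrinsics apply), "R" (3x3) and "t" (3): a world point X has camera coordinates R X + t. Camera axes: x right, y down, z forward; pixel columns grow to the right and rows downward; lengths in m; the calibration is good to about 2 mm. A picture is of the moment at which its call begins. There is no depth.
- sign_off(): hands the job in, once; it reports no verdict.
The state is a dict: "time": time; "qpos": joint angles; "dq": joint speeds; "joint_efforts": joint torques, N m; "eef_pos": TCP position; "tcp_rot": TCP orientation; "contact_force": force on the tool from outside, world axes, zero at the start; "wrist_torque": the same for the moment, N m; "opening": opening from 0.0 (shut) to 1.0 (fully open).
Only numpy, scipy, OpenCV 4.12 (cv2) and the standard library are available. Lean on these libraries where they do the work, as an engineer would, in place of code of your own. Each camera call takes 0.05 s, during which the arm holds its last target.

## Working session

There is one attempt and no reset: what is moved stays moved. The work goes in short steps, Python scripts to look and compute and a shell command to move; the robot and the scene stay as the last step left them, time stands still between calls to the robot, and variables do not carry over. Pictures are saved under pics/ and viewed, and the job is handed in when it is done.

```bash
ls; mkdir -p pics
python3 - <<'E'
from plant import get_state, read_camera
import cv2,numpy as np
print(get_state())
for n in ["side","top","wrist"]:
    c=read_camera(n); cv2.imwrite(f"pics/{n}0.png",c["frame"][:,:,::-1])
    print(n,c["intrinsics"],c["k1"],c["R"],c["t"], -np.array(c["R"]).T@c["t"])
E
```

```text
pics
{'time': 0.0, 'qpos': array([-1.37398677e+00,  2.87154661e-01,  1.57816348e+00,  1.44688732e-05,
        1.27860119e+00, -1.49986772e-01]), 'dq': array([ 0.00056101,  0.00202942, -0.00083088,  0.00039722, -0.0014397 ,
        0.00167633]), 'joint_efforts': array([-3.32714053e-04, -4.05977511e+01, -2.92630488e+01, -9.96272956e-05,
        5.79765197e-03,  4.93686798e-06]), 'eef_pos': array([ 0.22941081, -0.63455123,  0.40336136]), 'tcp_rot': array([ 8.18498889e-01, -5.74506932e-01, -8.36855731e-04, -8.08133831e-04]), 'contact_force': array([-0.77400286, -0.07939767,  0.9510521 ]), 'wrist_torque': array([ 0.04269767, -0.03321202,  0.01154662]), 'opening': 1.0019985171264807}
side [[465.76495665   0.         253.49837929]
 [  0.         465.76495665 189.92727498]
 [  0.           0.           1.        ]] -0.013553118166761639 [[-0.99736132 -0.07239734  0.00538724]
 [-0.04704014  0.58794489 -0.80753206]
 [ 0.05529578 -0.80565466 -0.58979907]] [0.55326676 0.14824436 1.42435913] [0.48001926 1.10043711 0.95681719]
top [[492.0352418    0.         247.31005141]
 [  0.         492.0352418  192.14036588]
 [  0.           0.           1.        ]] -0.17882835437814382 [[ 0.02578729 -0.99955541  0.01496657]
 [-0.98327969 -0.02806148 -0.17992667]
 [ 0.18026666 -0.0100765  -0.98356616]] [-0.13476131  0.58671834  1.26637541] [ 0.35209809 -0.10547658  1.35314719]
wrist [[301.22703655   0.         260.15358053]
 [  0.         301.22703655 191.89772885]
 [  0.           0.           1.        ]] -0.04001836783206506 [[ 0.34036209 -0.94028929 -0.0031126 ]
 [-0.89218626 -0.32399167  0.31469522]
 [-0.296913   -0.10433331 -0.94918767]] [-0.67378579 -0.04267632  0.38144961] [ 0.30451326 -0.60758244  0.37340007]
```

View pics/side0.png

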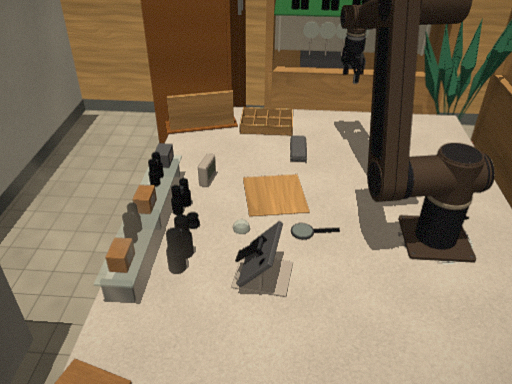

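View pics/top0.png

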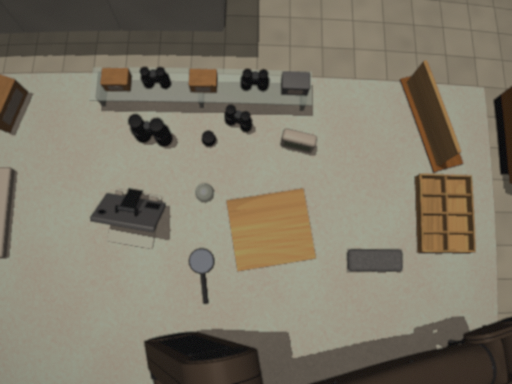

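View pics/wrist0.png

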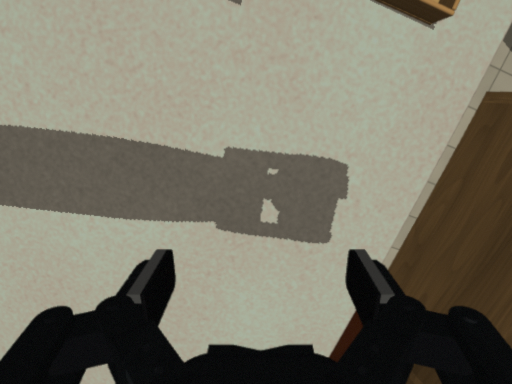

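```bash
cat > h.py <<'E'
import numpy as np, cv2
from plant import get_state, read_camera
def proj(c,X):
    X=np.atleast_2d(X)@np.array(c["R"]).T+np.array(c["t"]); s=X[:,:2]/X[:,2:]
    r2=(s**2).sum(1,keepdims=True); s=s*(1+c["k1"]*r2); K=np.array(c["intrinsics"])
    return s*[K[0,0],K[1,1]]+[K[0,2],K[1,2]]
def ray(c,uv):
    K=np.array(c["intrinsics"]); d=(np.array(uv,float)-[K[0,2],K[1,2]])/[K[0,0],K[1,1]]
    s=d.copy()
    for _ in range(20): s=d/(1+c["k1"]*(s**2).sum())
    R=np.array(c["R"]); o=-R.T@np.array(c["t"]); return o,R.T@np.array([*s,1.])
def onz(c,uv,z):
    o,d=ray(c,uv); return o+d*(z-o[2])/d[2]
def crop(c,name,u0,v0,u1,v1,k):
    im=c["frame"][v0:v1,u0:u1,::-1]
    im=cv2.resize(im,None,fx=k,fy=k,interpolation=cv2.INTER_CUBIC)
    for u in range((u0//10+1)*10,u1,10): cv2.putText(im,str(u),(int((u-u0)*k),8),0,.3,(0,0,255),1); cv2.line(im,(int((u-u0+.5)*k),10),(int((u-u0+.5)*k),14),(0,0,255),1)
    for v in range((v0//10+1)*10,v1,10): cv2.putText(im,str(v),(0,int((v-v0+.5)*k)),0,.3,(0,0,255),1)
    cv2.imwrite(f"pics/{name}.png",im)
E
python3 - <<'E'
from h import *
s=read_camera("side");t=read_camera("top")
crop(s,"s1",215,210,305,300,6.5);crop(t,"t1",80,175,185,255,7);crop(t,"t2",220,180,325,280,6);crop(s,"s2",235,165,315,220,9)
for uv in [(228,200),(303,189),(315,257),(238,270)]: print(onz(t,uv,.006).round(4))
for uv in [(161,130),(208,139),(238,118),(298,140),(204,192),(202,261),(205,302)]: print(onz(t,uv,.03).round(4))
E
```

```text
[ 0.5753 -0.0663  0.006 ]
[ 0.6124 -0.2748  0.006 ]
[ 0.4236 -0.3094  0.006 ]
[ 0.3833 -0.0995  0.006 ]
[0.7655 0.1285 0.03  ]
[ 0.7424 -0.0053  0.03  ]
[ 0.8065 -0.0873  0.03  ]
[ 0.7472 -0.2573  0.03  ]
[ 0.5916 -0.0006  0.03  ]
[ 0.4039 -0.0027  0.03  ]
[ 0.2955 -0.0146  0.03  ]
```

View pics/s1.png

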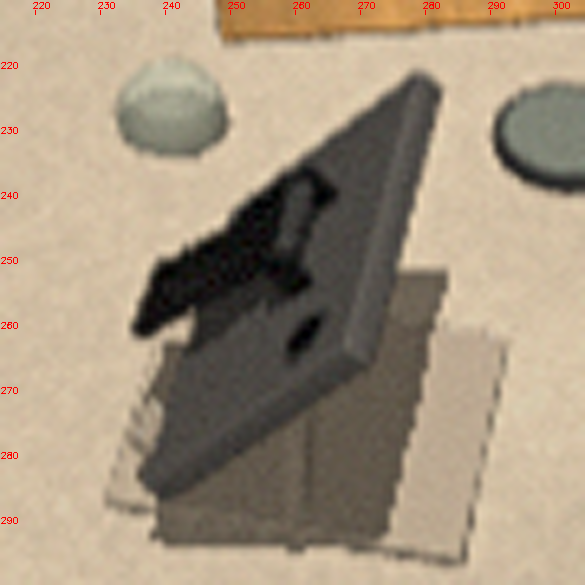

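View pics/t1.png

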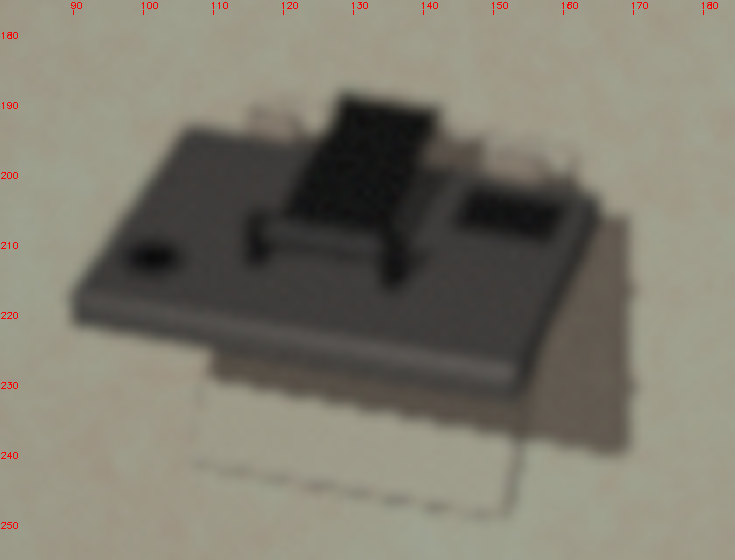

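View pics/t2.png

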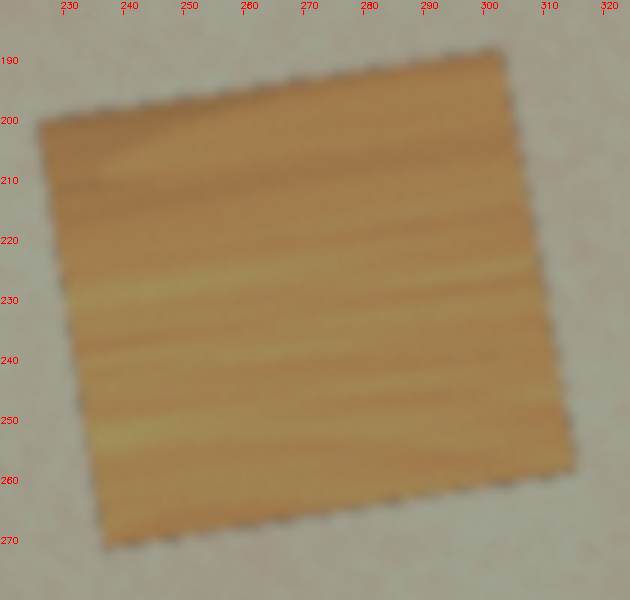

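View pics/s2.png

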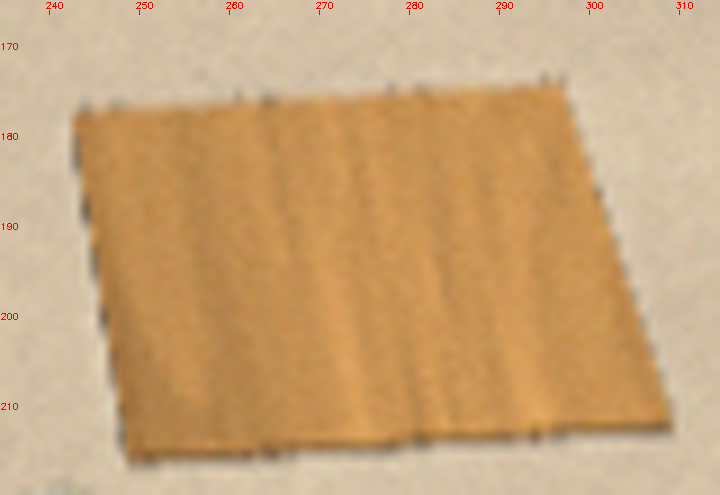

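```bash
cat > fit0.py <<'E'
from h import *
from scipy.optimize import least_squares
s=read_camera("side");t=read_camera("top")
def Ry(a): return np.array([[np.cos(a),0,np.sin(a)],[0,1,0],[-np.sin(a),0,np.cos(a)]])
def Rz(a): return np.array([[np.cos(a),-np.sin(a),0],[np.sin(a),np.cos(a),0],[0,0,1]])
def mag(p): return Rz(p[3])@Ry(p[4])
obs=[(s,(8,-85,65),(278.3,220.7)),(s,(-8,-85,65),(282.2,223.7)),(s,(8,85,65),(267.3,263.3)),(s,(-8,85,65),(271.7,265.3)),(s,(8,85,-65),(235.7,282.3)),(s,(-8,85,-65),(239.9,286.4)),
(t,(8,85,65),(89.8,216.4)),(t,(8,-85,65),(153.1,227.1)),(t,(8,85,-65),(105.9,192.8)),(t,(8,-85,-65),(164.9,203.8)),(t,(-8,85,65),(90.6,220.5)),(t,(-8,-85,65),(153.1,230.9))]
def res(p):
    R=mag(p); return np.concatenate([proj(c,R@(np.array(l)/1000)+p[:3])[0]-uv for c,l,uv in obs])
f=least_squares(res,[.55,.2,.07,-.1,-.7],loss='soft_l1'); print("mag",f.x.round(4),np.degrees(f.x[3:]).round(2)); print(res(f.x).reshape(-1,2).round(1).tolist())
po=[(t,(100,110),(225.8,199.8)),(t,(100,-110),(303.3,187.3)),(t,(-100,-110),(315.7,257.8)),(t,(-100,110),(237,271.2)),
(s,(100,110),(248.9,214.5)),(s,(100,-110),(242.8,177.3)),(s,(-100,-110),(297.1,173.9)),(s,(-100,110),(309.2,211.7))]
def rp(p): 
    R=Rz(p[2]); return np.concatenate([proj(c,R@np.array([l[0]/1000,l[1]/1000,0])+[p[0],p[1],.006])[0]-uv for c,l,uv in po])
g=least_squares(rp,[.5,-.18,.1]);print("pad",g.x.round(4),rp(g.x).reshape(-1,2).round(1).tolist())
E
python3 fit0.py
```

```text
mag [ 0.5246  0.1918  0.0818 -0.1385 -0.6723] [ -7.94 -38.52]
[[0.0, -1.4], [0.5, -1.0], [-0.6, -0.8], [-0.1, 0.9], [-0.2, 3.3], [0.3, 2.5], [-0.9, -0.5], [0.8, 0.3], [0.2, -0.7], [1.2, -1.5], [-1.6, 0.7], [0.5, 1.8]]
pad [ 0.4977 -0.1858  0.1843] [[-0.3, -0.1], [-0.0, 0.4], [0.3, 0.7], [-0.3, 0.3], [-0.6, 0.7], [-0.8, -0.6], [-0.4, -0.4], [0.1, -0.6]]
```

```bash
cat >> h.py <<'E'
from scipy.spatial.transform import Rotation as Ro
def tcp():
    s=get_state(); return np.array(s["eef_pos"]),Ro.from_quat(s["tcp_rot"])
def rel(p,R,p0=None,R0=None):
    if p0 is None: p0,R0=tcp()
    d=R0.inv().apply(p-p0)*1000; w=(R0.inv()*R).as_rotvec(degrees=True); return d,w
def ori(x,z):
    x=np.array(x)/np.linalg.norm(x); z=np.array(z,float); z-=x*(x@z); z/=np.linalg.norm(z); return Ro.from_matrix(np.c_[x,np.cross(z,x),z])
E
cat >> fit0.py <<'E'
h=lambda p: res([*p,np.radians(-40)])
f=least_squares(h,[.55,.2,.07,-.1],loss='soft_l1'); print("mag40",f.x.round(4),np.degrees(f.x[3:]).round(2)); print(h(f.x).reshape(-1,2).round(1).tolist())
p=[*f.x,np.radians(-40)]
for c,n,b in [(s,"so",(215,210,305,300,6.5)),(t,"to",(80,175,185,255,7))]:
    c=dict(c); k=4
    im=cv2.resize(c["frame"],None,fx=k,fy=k,interpolation=cv2.INTER_CUBIC)
    for x in (8,-8):
        q=proj(c,np.array([[x,85,65],[x,-85,65],[x,-85,-65],[x,85,-65]])/1000@mag(p).T+p[:3])
        cv2.polylines(im,[((q+.5)*k).astype(int)],True,(255,0,0) if x>0 else (0,255,0),1)
    q=proj(c,np.array([[22,30,23],[22,-30,23],[22,-20,-57],[22,20,-57]])/1000@mag(p).T+p[:3]); cv2.polylines(im,[((q+.5)*k).astype(int)],True,(255,255,0),1)
    u0,v0,u1,v1,_=b
    cv2.imwrite(f"pics/{n}.png",cv2.resize(im[v0*k:v1*k,u0*k:u1*k,::-1],None,fx=1.6,fy=1.6))
E
python3 fit0.py
python3 - <<'E'
from h import *
d,w=rel(np.array([.72,.16,.405]),tcp()[1]); print(d,w)
E
```

```text
mag [ 0.5246  0.1918  0.0818 -0.1385 -0.6723] [ -7.94 -38.52]
[[0.0, -1.4], [0.5, -1.0], [-0.6, -0.8], [-0.1, 0.9], [-0.2, 3.3], [0.3, 2.5], [-0.9, -0.5], [0.8, 0.3], [0.2, -0.7], [1.2, -1.5], [-1.6, 0.7], [0.5, 1.8]]
pad [ 0.4977 -0.1858  0.1843] [[-0.3, -0.1], [-0.0, 0.4], [0.3, 0.7], [-0.3, 0.3], [-0.6, 0.7], [-0.8, -0.6], [-0.4, -0.4], [0.1, -0.6]]
mag40 [ 0.5254  0.1916  0.0826 -0.1348] [-7.73]
[[0.2, -1.4], [0.5, -1.0], [-0.2, -0.8], [0.2, 1.0], [-0.8, 2.7], [-0.4, 2.0], [-0.9, -0.1], [0.9, 0.5], [0.1, -1.4], [1.2, -2.4], [-1.5, 1.0], [0.7, 1.9]]
[-5.80729815e+02 -7.31479599e+02 -2.65160233e-01] [0. 0. 0.]
```

View pics/so.png

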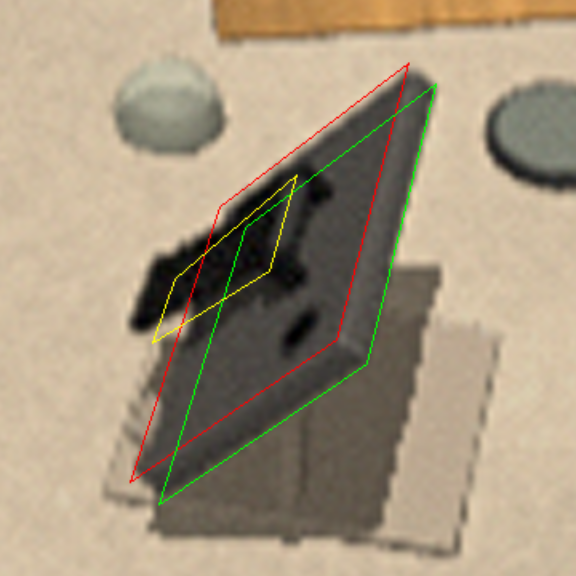

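View pics/to.png

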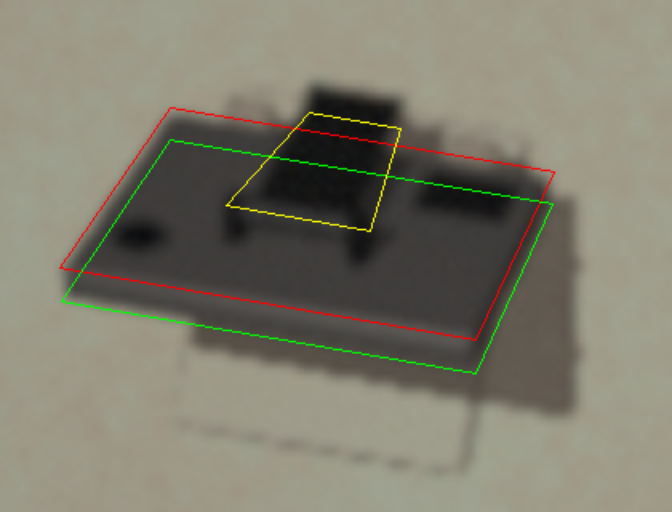

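```bash
python3 -m jog '[{"x":-24.2,"y":-30.5,"grip":0},{"x":-24.2,"y":-30.5},{"x":-24.2,"y":-30.5},{"x":-24.2,"y":-30.5},{"x":-24.2,"y":-30.5},{"x":-24.2,"y":-30.5},{"x":-24.2,"y":-30.5},{"x":-24.2,"y":-30.5}]'
python3 -m jog '[{"x":-24.2,"y":-30.5},{"x":-24.2,"y":-30.5},{"x":-24.2,"y":-30.5},{"x":-24.2,"y":-30.5},{"x":-24.2,"y":-30.5},{"x":-24.2,"y":-30.5},{"x":-24.2,"y":-30.5},{"x":-24.2,"y":-30.5}]'
python3 -m jog '[{"x":-24.2,"y":-30.5},{"x":-24.2,"y":-30.5},{"x":-24.2,"y":-30.5},{"x":-24.2,"y":-30.5},{"x":-24.2,"y":-30.5},{"x":-24.2,"y":-30.5},{"x":-24.2,"y":-30.5},{"x":-24.2,"y":-30.5}]'
python3 -m jog '[{"rz":-7},{"rz":-7},{"rz":-7},{"rz":-7},{"rz":-7},{"rz":-7},{"rz":-7},{"rz":-7}]'
python3 -m jog '[{"rz":-7},{"rz":-7},{"rz":-7},{"rz":-7},{"rz":-7},{"rz":-7},{"rz":-7},{"rz":-7}]'
python3 -m jog '[{"rz":-7},{"rz":-7},{"rz":-7},{"rz":-7},{"rz":-7},{"rz":-5},{},{}]'
python3 - <<'E'
from h import *
p,R=tcp(); print(p,R.as_matrix().round(3),get_state()["qpos"],get_state()["time"])
c=read_camera("wrist");cv2.imwrite("pics/w1.png",c["frame"][:,:,::-1])
E
```

```text
[ 0.22946196 -0.63478417  0.40462345] [[ 0.34 -0.94 -0.  ]
 [-0.94 -0.34  0.  ]
 [-0.   -0.   -1.  ]] [-1.37397709e+00  2.86394452e-01  1.57677078e+00 -1.10117797e-05
  1.27860021e+00 -1.49988623e-01] 0.45$[0]: bad value
$[0]: bad value
$[0]: bad value
$[0]: bad value
$[0]: bad value
$[0]: bad value
```

```bash
python3 -m jog '[{"grip":0.0,"x":-24.2,"y":-30.5,"z":0,"rx":0,"ry":0,"rz":0}]'; python3 -m jog '[{"grip":0,"x":-24.2,"y":-30.5}]' ; python3 -m jog --help | head -30
python3 - <<'E'
from h import *
print(tcp()[0])
E
```

```text
time: 0.58
eef_pos: [0.2471, -0.6048, 0.4043]
tcp_rot: [0.817, -0.577, 0.0, 0.002]
contact_force: [0.6, 0.3, -1.3]
opening: 1.005
[ 0.24711463 -0.6048099   0.40431696]$[0]: bad value
invalid input: not JSON, or not a number
```

All seven keys are needed in every row. 22 more translation rows (one done), then the turn.

```bash
python3 -m jog '[{"grip":0,"x":-24.2,"y":-30.5,"z":0,"rx":0,"ry":0,"rz":0},{"grip":0,"x":-24.2,"y":-30.5,"z":0,"rx":0,"ry":0,"rz":0},{"grip":0,"x":-24.2,"y":-30.5,"z":0,"rx":0,"ry":0,"rz":0},{"grip":0,"x":-24.2,"y":-30.5,"z":0,"rx":0,"ry":0,"rz":0},{"grip":0,"x":-24.2,"y":-30.5,"z":0,"rx":0,"ry":0,"rz":0},{"grip":0,"x":-24.2,"y":-30.5,"z":0,"rx":0,"ry":0,"rz":0},{"grip":0,"x":-24.2,"y":-30.5,"z":0,"rx":0,"ry":0,"rz":0},{"grip":0,"x":-24.2,"y":-30.5,"z":0,"rx":0,"ry":0,"rz":0}]'
python3 -m jog '[{"grip":0,"x":-24.2,"y":-30.5,"z":0,"rx":0,"ry":0,"rz":0},{"grip":0,"x":-24.2,"y":-30.5,"z":0,"rx":0,"ry":0,"rz":0},{"grip":0,"x":-24.2,"y":-30.5,"z":0,"rx":0,"ry":0,"rz":0},{"grip":0,"x":-24.2,"y":-30.5,"z":0,"rx":0,"ry":0,"rz":0},{"grip":0,"x":-24.2,"y":-30.5,"z":0,"rx":0,"ry":0,"rz":0},{"grip":0,"x":-24.2,"y":-30.5,"z":0,"rx":0,"ry":0,"rz":0},{"grip":0,"x":-24.2,"y":-30.5,"z":0,"rx":0,"ry":0,"rz":0},{"grip":0,"x":-24.2,"y":-30.5,"z":0,"rx":0,"ry":0,"rz":0}]'
python3 -m jog '[{"grip":0,"x":-24.2,"y":-30.5,"z":0,"rx":0,"ry":0,"rz":0},{"grip":0,"x":-24.2,"y":-30.5,"z":0,"rx":0,"ry":0,"rz":0},{"grip":0,"x":-24.2,"y":-30.5,"z":0,"rx":0,"ry":0,"rz":0},{"grip":0,"x":-24.2,"y":-30.5,"z":0,"rx":0,"ry":0,"rz":0},{"grip":0,"x":-24.2,"y":-30.5,"z":0,"rx":0,"ry":0,"rz":0},{"grip":0,"x":-24.2,"y":-30.5,"z":0,"rx":0,"ry":0,"rz":0},{"grip":0,"x":-24.2,"y":-30.5,"z":0,"rx":0,"ry":0,"rz":-7},{"grip":0,"x":0,"y":0,"z":0,"rx":0,"ry":0,"rz":-7}]'
python3 -m jog '[{"grip":0,"x":0,"y":0,"z":0,"rx":0,"ry":0,"rz":-7},{"grip":0,"x":0,"y":0,"z":0,"rx":0,"ry":0,"rz":-7},{"grip":0,"x":0,"y":0,"z":0,"rx":0,"ry":0,"rz":-7},{"grip":0,"x":0,"y":0,"z":0,"rx":0,"ry":0,"rz":-7},{"grip":0,"x":0,"y":0,"z":0,"rx":0,"ry":0,"rz":-7},{"grip":0,"x":0,"y":0,"z":0,"rx":0,"ry":0,"rz":-7},{"grip":0,"x":0,"y":0,"z":0,"rx":0,"ry":0,"rz":-7},{"grip":0,"x":0,"y":0,"z":0,"rx":0,"ry":0,"rz":-7}]'
python3 -m jog '[{"grip":0,"x":0,"y":0,"z":0,"rx":0,"ry":0,"rz":-7},{"grip":0,"x":0,"y":0,"z":0,"rx":0,"ry":0,"rz":-7},{"grip":0,"x":0,"y":0,"z":0,"rx":0,"ry":0,"rz":-7},{"grip":0,"x":0,"y":0,"z":0,"rx":0,"ry":0,"rz":-7},{"grip":0,"x":0,"y":0,"z":0,"rx":0,"ry":0,"rz":-7},{"grip":0,"x":0,"y":0,"z":0,"rx":0,"ry":0,"rz":-7},{"grip":0,"x":0,"y":0,"z":0,"rx":0,"ry":0,"rz":-7},{"grip":0,"x":0,"y":0,"z":0,"rx":0,"ry":0,"rz":-7}]'
python3 -m jog '[{"grip":0,"x":0,"y":0,"z":0,"rx":0,"ry":0,"rz":-7},{"grip":0,"x":0,"y":0,"z":0,"rx":0,"ry":0,"rz":-7},{"grip":0,"x":0,"y":0,"z":0,"rx":0,"ry":0,"rz":-7},{"grip":0,"x":0,"y":0,"z":0,"rx":0,"ry":0,"rz":-4},{"grip":0,"x":0,"y":0,"z":0,"rx":0,"ry":0,"rz":0}]'
python3 - <<'E'
from h import *
p,R=tcp(); print(p,R.as_matrix().round(3),get_state()["qpos"],get_state()["time"])
c=read_camera("wrist");cv2.imwrite("pics/w1.png",c["frame"][:,:,::-1])
E
```

```text
time: 1.25
eef_pos: [0.4142, -0.3349, 0.4051]
tcp_rot: [0.818, -0.575, 0.0, 0.0]
contact_force: [0.7, -0.1, -0.7]
opening: 1.002
time: 1.92
eef_pos: [0.5779, -0.0697, 0.4051]
tcp_rot: [0.819, -0.574, 0.0, -0.0]
contact_force: [0.7, -0.5, -0.4]
opening: 1.0
time: 2.58
eef_pos: [0.722, 0.1659, 0.4032]
tcp_rot: [0.885, -0.466, -0.0, -0.001]
contact_force: [-1.7, -1.0, -0.0]
opening: 1.001
time: 3.25
eef_pos: [0.7205, 0.1603, 0.4047]
tcp_rot: [1.0, 0.002, -0.0, -0.0]
contact_force: [-1.0, -0.7, -0.2]
opening: 1.001
time: 3.92
eef_pos: [0.7205, 0.1602, 0.4047]
tcp_rot: [0.882, 0.471, 0.0, -0.0]
contact_force: [-0.9, 0.1, -0.3]
opening: 1.0
time: 4.33
eef_pos: [0.7205, 0.1602, 0.4047]
tcp_rot: [0.761, 0.649, -0.0, -0.0]
contact_force: [-0.3, -0.2, -0.7]
opening: 0.999
[0.7204888  0.16021237 0.40469314] [[ 0.158  0.988 -0.   ]
 [ 0.988 -0.158  0.   ]
 [ 0.    -0.    -1.   ]] [ 8.16701304e-02  4.23683222e-01  1.40064261e+00  1.81286529e-05
  1.31728321e+00 -1.33089898e+00] 4.3333
```

View pics/w1.png

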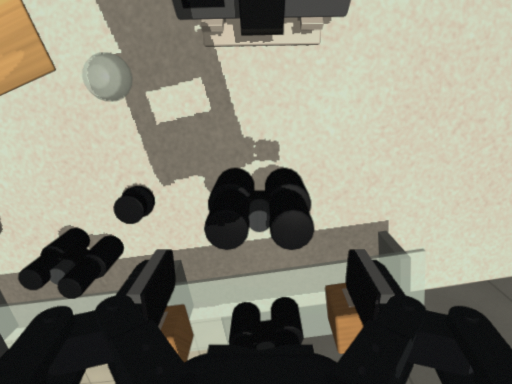

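```bash
cat >> h.py <<'E'
MP=[.5254,.1916,.0826,np.radians(-7.9),np.radians(-40)]
def Rm(p): return Ro.from_euler('ZY',[p[3],p[4]])
def legpose(p,th,d,ang,ahead,off=0):
    "tool pose: leg point at distance d from hinge, leg angle th, tool z at 'ang' deg in xz plane rel world, grasp ahead of tcp mm, off backs away mm"
    R=Rm(p); h=np.array(p[:3])+R.apply([.022,0,.023])
    L=R.apply([np.sin(th),0,-np.cos(th)]); g=h+d/1000*L
    H=Ro.from_euler('Z',p[3]); a=np.radians(ang)
    z=H.apply([np.cos(a),0,np.sin(a)]); x=H.apply([0,1,0])
    return g-z*(ahead+off)/1000, ori(x,z)
E
python3 - <<'E'
from h import *
p,R=legpose(MP,0,60,-120,160,100); print(p); d,w=rel(p,R); print(d.round(1),w.round(2))
E
```

```text
[0.69441669 0.168147   0.29356429]
[  3.6 -27.  111.2] [30.   -0.35 -1.29]
```

```bash
python3 -m jog '[{"grip":0,"x":0,"y":-7,"z":30,"rx":0,"ry":0,"rz":-1.2},{"grip":0,"x":3.6,"y":-20,"z":31,"rx":0,"ry":0,"rz":0},{"grip":0,"x":0,"y":0,"z":25,"rx":6,"ry":0,"rz":0},{"grip":0,"x":0,"y":2,"z":25,"rx":6,"ry":0,"rz":0},{"grip":0,"x":0,"y":0,"z":0,"rx":6,"ry":0,"rz":0},{"grip":0,"x":0,"y":0,"z":0,"rx":6,"ry":0,"rz":0},{"grip":0,"x":0,"y":0,"z":0,"rx":6,"ry":0,"rz":0},{"grip":0,"x":0,"y":0,"z":0,"rx":0,"ry":0,"rz":0}]'
python3 - <<'E'
from h import *
p,R=legpose(MP,0,60,-120,160,100); print(p); d,w=rel(p,R); print(d.round(1),w.round(2),get_state()["qpos"])
c=read_camera("wrist");cv2.imwrite("pics/w2.png",cv2.resize(c["frame"][:,:,::-1],None,fx=1.5,fy=1.5))
E
```

```text
time: 5.05
eef_pos: [0.694, 0.1675, 0.2928]
tcp_rot: [0.729, 0.633, -0.171, -0.196]
contact_force: [-0.1, -0.3, 0.0]
opening: 1.0
[0.69441669 0.168147   0.29356429]
[ 0.7 -0.1 -0.9] [-0.18 -0.01 -0.15] [ 0.08316289  0.55101141  1.4536468   0.11102346  1.65253205 -1.36714593]
```

View pics/w2.png

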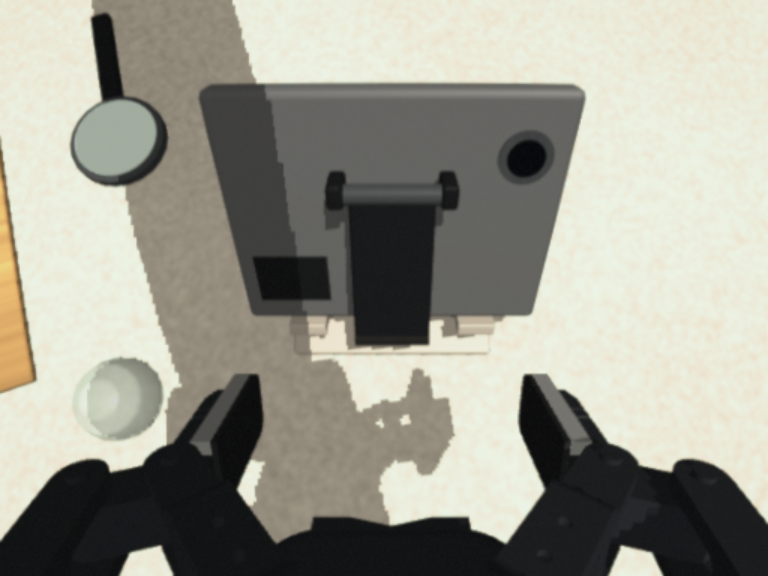

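```bash
cat > fit1.py <<'E'
from h import *
from scipy.optimize import least_squares
w=read_camera("wrist")
k=1.5
sl=[((8,-85,65),(200,97)),((8,85,65),(584,97)),((8,85,-65),(532,315)),((8,-85,-65),(250,315))]
lg=[((84.5,2,-20),(354,345)),((84.5,2,20),(429,345)),((40,4,-20),(351,269)),((40,4,20),(433,269))]
def pts(p):
    R=Rm(p);o=np.array(p[:3]); a=[proj(w,o+R.apply(np.array(l)/1000))[0] for l,_ in sl]
    th=p[5]
    for (d,n,y),_ in lg:
        a.append(proj(w,o+R.apply(np.array([22+d*np.sin(th)+n*np.cos(th),y,23-d*np.cos(th)+n*np.sin(th)])/1000))[0])
    a.append(proj(w,o+R.apply([.022,-.030,.023]))[0]); a.append(proj(w,o+R.apply([.022,.030,.023]))[0])
    return np.array(a)
ob=np.array([u for _,u in sl]+[u for _,u in lg]+[(327,191),(458,191)])/k-.5*(1-1/k)
wt=np.ones((10,2)); wt[6:8,1]=0; wt[8:,1]=.3
pr=np.array([.5254,.1916,.0826,-.138,-.698,0.])
for sg in ([9,9,9,9,.001,9],[.004,.004,.004,.05,.001,9],[9]*6):
    f=least_squares(lambda p: np.r_[((pts(p)-ob)*wt).ravel(),(p-pr)/np.array(sg)],pr)
    print(f.x.round(4),np.degrees(f.x[3:]).round(2)); print((pts(f.x)-ob).round(1).tolist())
E
python3 fit1.py
```

```text
[ 0.5225  0.1917  0.0775 -0.1399 -0.698   0.1639] [ -8.02 -39.99   9.39]
[[-0.7, -1.0], [0.8, -0.8], [-1.5, 0.6], [2.2, 0.5], [1.1, 0.2], [-0.9, 0.2], [0.7, 4.5], [-0.9, 4.5], [0.6, 3.4], [-1.3, 3.4]]
[ 0.5226  0.1917  0.0778 -0.1399 -0.698   0.1617] [ -8.02 -39.99   9.26]
[[-0.8, -1.0], [1.0, -0.8], [-1.4, 0.7], [2.1, 0.6], [1.1, 0.2], [-0.8, 0.2], [0.7, 4.5], [-0.9, 4.6], [0.6, 3.4], [-1.3, 3.5]]
[ 0.5225  0.1917  0.0775 -0.1399 -0.702   0.1624] [ -8.02 -40.22   9.31]
[[-0.5, -1.1], [0.7, -0.9], [-1.4, 0.8], [2.2, 0.7], [1.1, 0.2], [-0.8, 0.2], [0.7, 4.4], [-0.9, 4.4], [0.6, 3.2], [-1.3, 3.3]]
```

```bash
sed -i 's/^MP=.*/MP=[.5225,.1917,.0775,-.14,np.radians(-40)]/' h.py
python3 - <<'E'
from h import *
p,R=legpose(MP,.16,60,-120,156,0); print(p); d,w=rel(p,R); print(d.round(1),w.round(2))
E
```

```text
[0.64673864 0.17419206 0.20512918]
[-1.000e-01  2.700e+00  1.002e+02] [0.15 0.05 0.01]
```

```bash
python3 -m jog '[{"grip":0,"x":0,"y":2.7,"z":25,"rx":0,"ry":0,"rz":0},{"grip":0,"x":0,"y":0,"z":25,"rx":0,"ry":0,"rz":0},{"grip":0,"x":0,"y":0,"z":20,"rx":0,"ry":0,"rz":0},{"grip":0,"x":0,"y":0,"z":10,"rx":0,"ry":0,"rz":0},{"grip":0,"x":0,"y":0,"z":0,"rx":0,"ry":0,"rz":0}]'
python3 - <<'E'
from h import *
print(get_state()["contact_force"],rel(*legpose(MP,.16,60,-120,156,0)))
c=read_camera("wrist");cv2.imwrite("pics/w3.png",cv2.resize(c["frame"][:,:,::-1],None,fx=1.5,fy=1.5))
c=read_camera("side"); crop(c,"s3",200,150,310,300,5)
E
```

```text
time: 5.57
eef_pos: [0.6546, 0.1732, 0.2204]
tcp_rot: [0.728, 0.634, -0.172, -0.196]
contact_force: [-0.3, 0.5, 0.2]
opening: 1.001
[-0.32001222  0.49815521  0.15445566] (array([-0.06904153,  0.88166336, 17.19939292]), array([-0.19728388,  0.12379418,  0.04831102]))
```

View pics/w3.png

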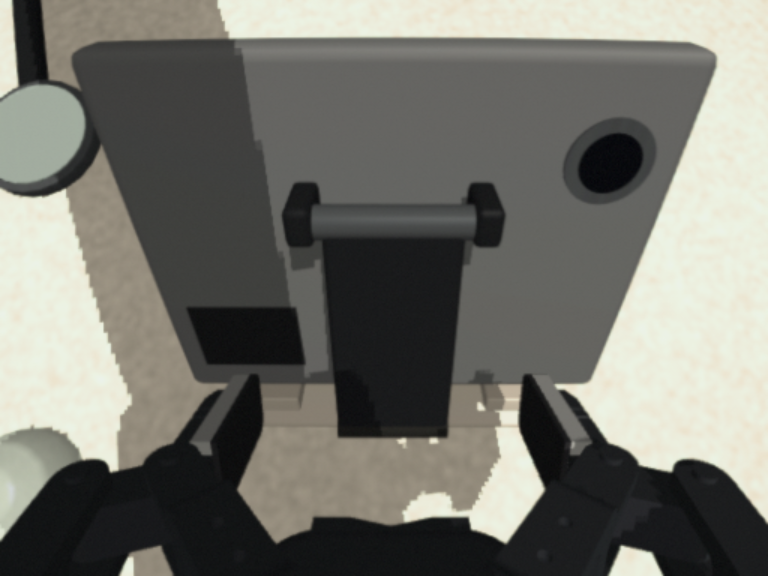

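View pics/s3.png

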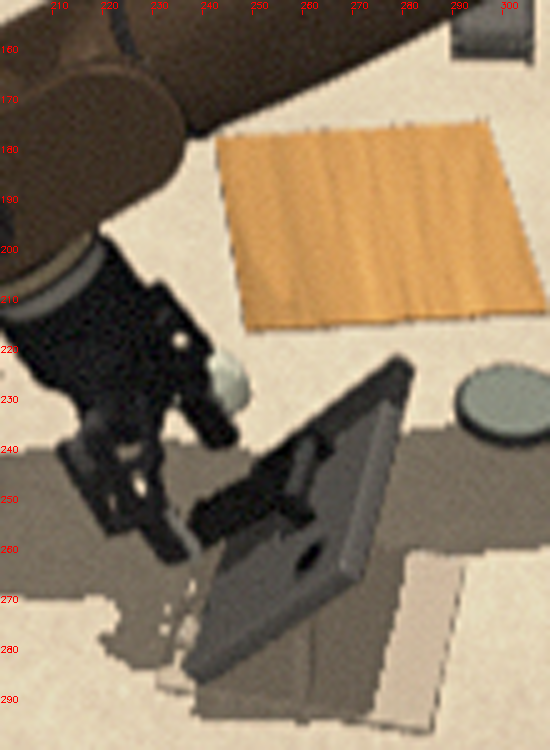

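```bash
sed -e 's/^sl=.*/sl=[((8,-85,65),(75,59)),((8,85,65),(714,60)),((8,85,-65),(591,382)),((8,-85,-65),(198,382))]/' -e 's/^lg=.*/lg=[((84.5,2,-20),(338,436)),((84.5,2,20),(447,436)),((40,4,-20),(331,340)),((40,4,20),(456,340))]/' -e 's/(327,191),(458,191)/(284,219),(504,219)/' fit1.py > fit2.py; python3 fit2.py
```

```text
[ 0.5247  0.1919  0.0825 -0.1383 -0.6984  0.1654] [ -7.92 -40.01   9.48]
[[-1.8, -0.5], [1.8, -0.5], [-3.0, 0.1], [0.5, 0.1], [1.5, 0.2], [-0.5, 0.2], [0.8, 2.4], [-0.3, 2.4], [4.5, 2.5], [-4.1, 2.6]]
[ 0.5247  0.1919  0.0825 -0.1383 -0.6984  0.1654] [ -7.92 -40.01   9.47]
[[-1.8, -0.5], [1.8, -0.5], [-2.9, 0.1], [0.5, 0.1], [1.5, 0.2], [-0.5, 0.2], [0.8, 2.4], [-0.3, 2.4], [4.5, 2.5], [-4.1, 2.6]]
[ 0.5249  0.1919  0.0826 -0.1383 -0.7105  0.1571] [ -7.93 -40.71   9.  ]
[[-1.0, -1.0], [1.0, -1.0], [-2.4, 1.2], [0.0, 1.1], [1.4, 0.2], [-0.4, 0.2], [0.7, 2.0], [-0.3, 2.0], [4.5, 1.8], [-4.0, 2.0]]
```

```bash
sed -i 's/^MP=.*/MP=[.5248,.1918,.0822,-.138,np.radians(-40)]/' h.py
python3 - <<'E'
from h import *
p,R=legpose(MP,.16,60,-120,156,0); print(p); d,w=rel(p,R); print(d.round(1),w.round(2))
E
```

```text
[0.64907341 0.17454057 0.20982918]
[ 0.4  0.2 17.1] [ 0.21 -0.05 -0.01]
```

```bash
python3 -m jog '[{"grip":0,"x":0.4,"y":0,"z":8,"rx":0,"ry":0,"rz":0},{"grip":0,"x":0,"y":0,"z":4,"rx":0,"ry":0,"rz":0},{"grip":0,"x":0,"y":0,"z":0,"rx":0,"ry":0,"rz":0},{"grip":0,"x":0,"y":0,"z":0,"rx":0,"ry":0,"rz":0}]'
python3 - <<'E'
from h import *
p,R=legpose(MP,.16,60,-120,156,0)
for i in range(2): print(tcp()[0].round(4),get_state()["contact_force"].round(2)); d,w=rel(p,R); print(d.round(1),w.round(2)); c=read_camera("wrist")
cv2.imwrite("pics/w4.png",cv2.resize(c["frame"][:,:,::-1],None,fx=1.5,fy=1.5))
E
```

```text
time: 6.05
eef_pos: [0.6503, 0.1742, 0.2124]
tcp_rot: [0.729, 0.634, -0.17, -0.195]
contact_force: [-1.0, 1.0, -0.2]
opening: 1.0
[0.6503 0.1742 0.2124] [-0.99  1.04 -0.21]
[0.2 0.2 2.9] [-0.02 -0.01 -0.02]
[0.6505 0.1742 0.2127] [-0.08 -0.73 -0.69]
[0.2 0.2 3.2] [ 0.01 -0.01 -0.02]
```

View pics/w4.png

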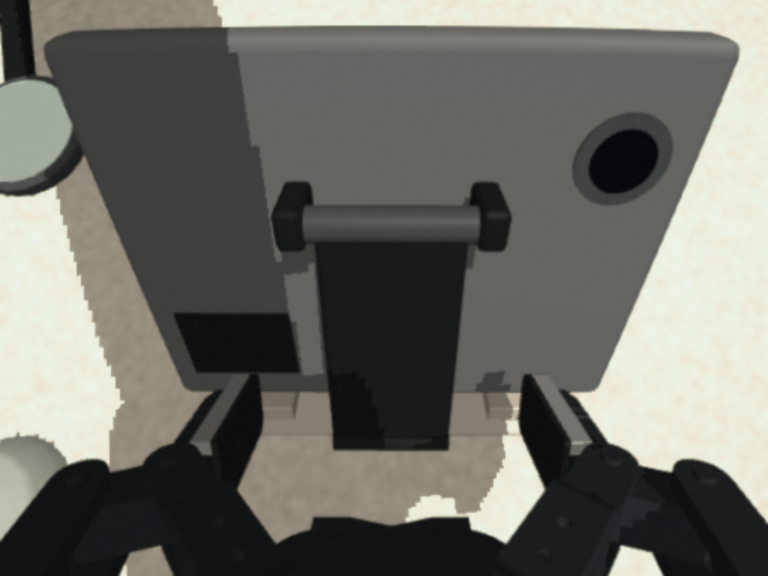

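```bash
python3 -m jog '[{"grip":0.3,"x":0,"y":0,"z":0,"rx":0,"ry":0,"rz":0},{"grip":0.5,"x":0,"y":0,"z":0,"rx":0,"ry":0,"rz":0},{"grip":0.6,"x":0,"y":0,"z":0,"rx":0,"ry":0,"rz":0},{"grip":0.6,"x":0,"y":0,"z":0,"rx":0,"ry":0,"rz":0},{"grip":0.6,"x":0,"y":0,"z":0,"rx":0,"ry":0,"rz":0},{"grip":0.6,"x":0,"y":0,"z":0,"rx":0,"ry":0,"rz":0}]' 20
python3 - <<'E'
from h import *
print(get_state()["contact_force"].round(2),get_state()["wrist_torque"].round(2))
c=read_camera("wrist")
cv2.imwrite("pics/w5.png",cv2.resize(c["frame"][:,:,::-1],None,fx=1.5,fy=1.5))
c=read_camera("side"); crop(c,"s5",200,200,310,300,6)
print(get_state()["contact_force"].round(2),get_state()["wrist_torque"].round(2))
E
```

```text
time: 6.65
eef_pos: [0.6505, 0.1742, 0.2127]
tcp_rot: [0.729, 0.634, -0.17, -0.195]
contact_force: [-0.0, -0.6, 1.0]
opening: 0.454
[-0.02 -0.65  1.02] [-0.01 -0.25  0.04]
[-0.04 -0.39  0.75] [ 0.01 -0.16 -0.01]
```

View pics/w5.png

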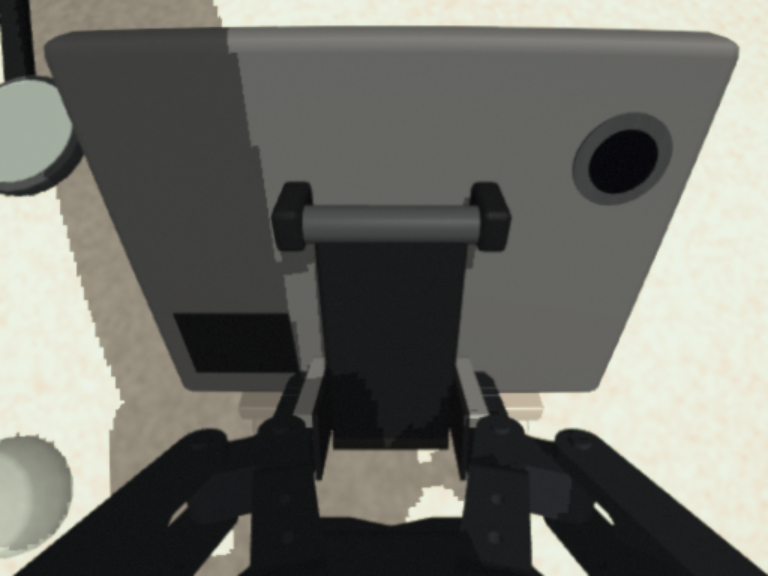

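View pics/s5.png

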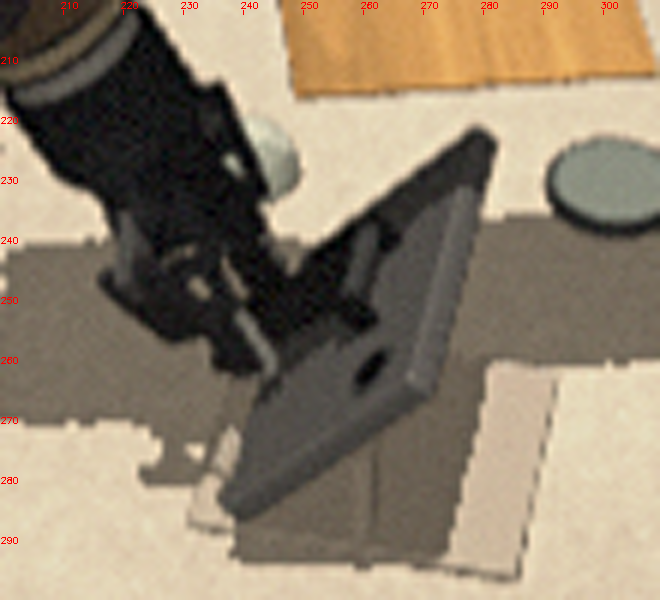

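Run:
```python
from h import *
p,R=tcp(); h=np.array(MP[:3])+Rm(MP).apply([.022,0,.023]); hl=R.inv().apply(h-p)*1000; print("hinge in tool",hl.round(1))
for a in (-3,-5,-6): print(a,(hl-Ro.from_euler('x',a,degrees=True).apply(hl)).round(2))
```

```text
hinge in tool [ 1.000e-01 -5.870e+01  1.479e+02]
-3 [ 0.   -7.82 -2.87]
-5 [ -0.   -13.12  -4.56]
-6 [  0.   -15.79  -5.33]
```

```bash
python3 -m jog '[{"grip":0.6,"x":0,"y":-7.8,"z":-2.9,"rx":-3,"ry":0,"rz":0},{"grip":0.6,"x":0,"y":-7.8,"z":-2.9,"rx":-3,"ry":0,"rz":0},{"grip":0.6,"x":0,"y":-7.8,"z":-2.9,"rx":-3,"ry":0,"rz":0},{"grip":0.6,"x":0,"y":-7.8,"z":-2.9,"rx":-3,"ry":0,"rz":0},{"grip":0.6,"x":0,"y":0,"z":0,"rx":0,"ry":0,"rz":0},{"grip":0.6,"x":0,"y":0,"z":0,"rx":0,"ry":0,"rz":0}]'
python3 - <<'E'
from h import *
for i in range(3):
    g=get_state(); print(g["contact_force"].round(2),g["wrist_torque"].round(2)); c=read_camera("wrist")
cv2.imwrite("pics/w6.png",cv2.resize(c["frame"][:,:,::-1],None,fx=1.5,fy=1.5))
c=read_camera("side"); crop(c,"s6",200,200,310,300,6)
p,R=tcp(); h=np.array(MP[:3])+Rm(MP).apply([.022,0,.023]); print("hinge in tool",(R.inv().apply(h-p)*1000).round(1))
E
```

```text
time: 7.25
eef_pos: [0.6275, 0.1774, 0.2369]
tcp_rot: [0.745, 0.648, -0.103, -0.118]
contact_force: [1.0, 0.8, 1.0]
opening: 0.458
[0.96 0.81 1.  ] [-0.02 -0.2  -0.01]
[-0.92  1.2   0.48] [ 0.05 -0.03 -0.09]
[-0.07  0.63  3.57] [ 0.01  0.03 -0.08]
hinge in tool [ -0.  -58.7 148. ]
```

View pics/w6.png

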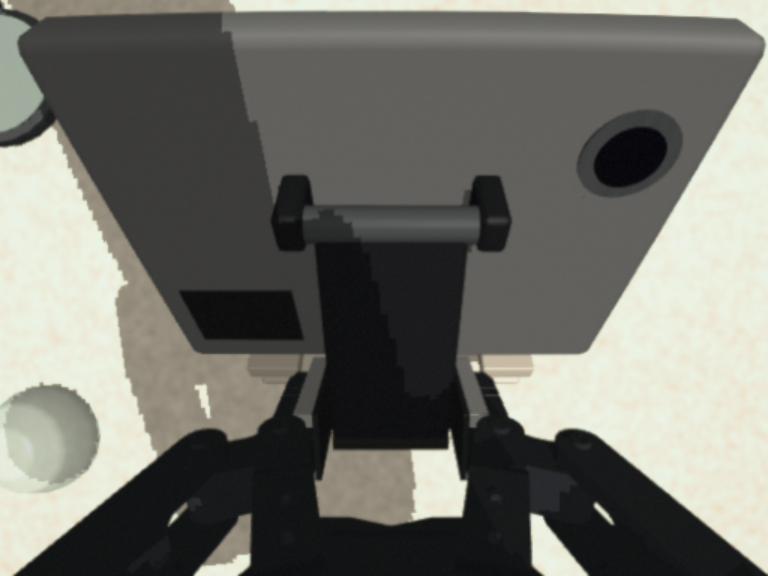

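View pics/s6.png

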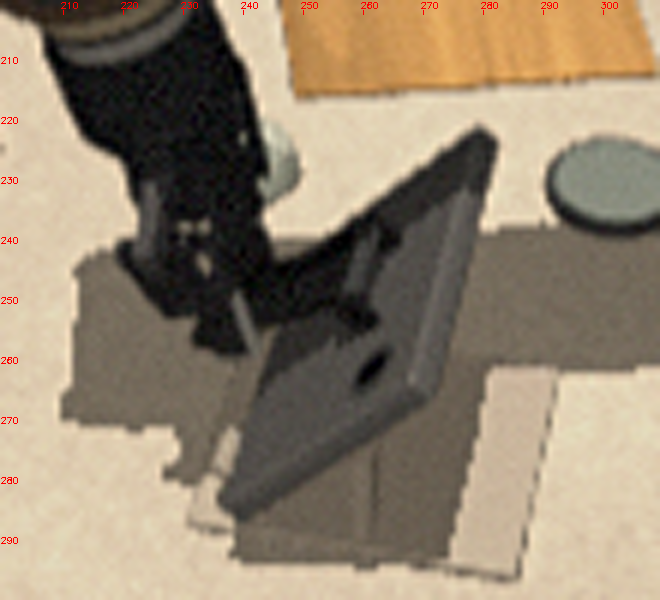

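```bash
python3 -m jog '[{"grip":0.6,"x":0,"y":-7.8,"z":-2.9,"rx":-3,"ry":0,"rz":0},{"grip":0.6,"x":0,"y":-7.8,"z":-2.9,"rx":-3,"ry":0,"rz":0},{"grip":0.6,"x":0,"y":-7.8,"z":-2.9,"rx":-3,"ry":0,"rz":0},{"grip":0.6,"x":0,"y":-7.8,"z":-2.9,"rx":-3,"ry":0,"rz":0},{"grip":0.6,"x":0,"y":-7.8,"z":-2.9,"rx":-3,"ry":0,"rz":0},{"grip":0.6,"x":0,"y":-7.8,"z":-2.9,"rx":-3,"ry":0,"rz":0},{"grip":0.6,"x":0,"y":-7.8,"z":-2.9,"rx":-3,"ry":0,"rz":0},{"grip":0.6,"x":0,"y":-7.8,"z":-2.9,"rx":-3,"ry":0,"rz":0}]'
python3 -m jog '[{"grip":0.6,"x":0,"y":0,"z":0,"rx":0,"ry":0,"rz":0},{"grip":0.6,"x":0,"y":0,"z":0,"rx":0,"ry":0,"rz":0}]'
python3 - <<'E'
from h import *
for i in range(4):
    g=get_state(); print(g["contact_force"].round(2),g["wrist_torque"].round(2)); c=read_camera("wrist")
cv2.imwrite("pics/w7.png",cv2.resize(c["frame"][:,:,::-1],None,fx=1.5,fy=1.5))
c=read_camera("side"); crop(c,"s7",200,200,310,300,6)
p,R=tcp(); h=np.array(MP[:3])+Rm(MP).apply([.022,0,.023]); print("hinge in tool",(R.inv().apply(h-p)*1000).round(1))
E
```

```text
time: 8.12
eef_pos: [0.5697, 0.1854, 0.2674]
tcp_rot: [0.753, 0.655, 0.035, 0.04]
contact_force: [0.6, 1.2, 1.1]
opening: 0.465
time: 8.28
eef_pos: [0.5699, 0.1854, 0.2676]
tcp_rot: [0.753, 0.656, 0.034, 0.039]
contact_force: [0.6, 0.0, 0.9]
opening: 0.458
[0.58 0.01 0.95] [ 0.04  0.12 -0.02]
[-1.01  0.44  2.23] [0.07 0.15 0.01]
[-0.04 -0.02  2.04] [0.14 0.25 0.05]
[-1.55 -0.06  2.55] [ 0.12  0.26 -0.03]
hinge in tool [ 1.00e-01 -5.91e+01  1.48e+02]
```

View pics/w7.png

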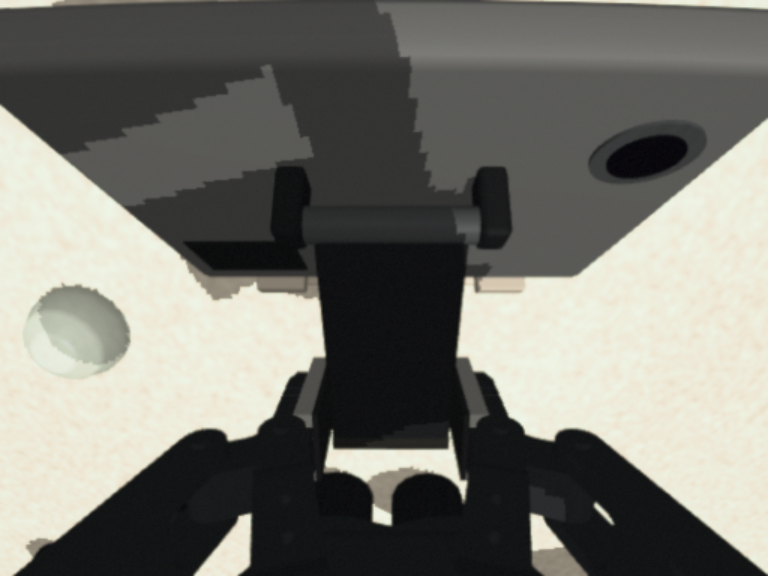

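View pics/s7.png

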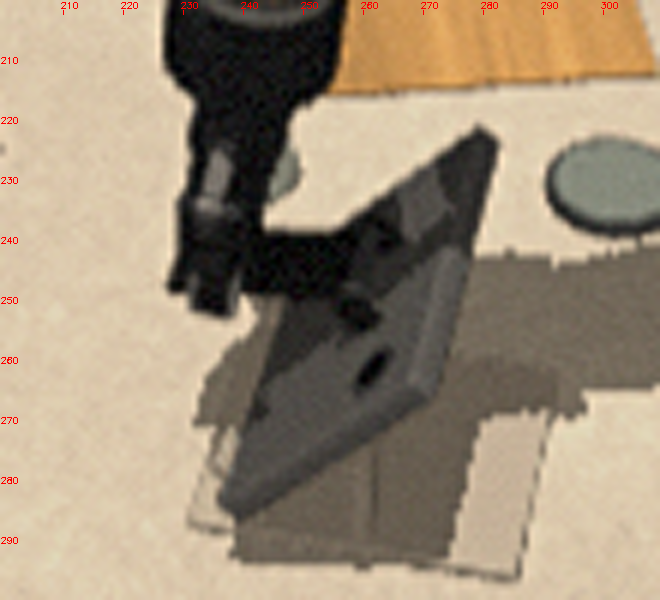

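```bash
python3 -m jog '[{"grip":0.6,"x":0,"y":-5.2,"z":-1.9,"rx":-2,"ry":0,"rz":0},{"grip":0.6,"x":0,"y":-5.2,"z":-1.9,"rx":-2,"ry":0,"rz":0},{"grip":0.6,"x":0,"y":-5.2,"z":-1.9,"rx":-2,"ry":0,"rz":0},{"grip":0.6,"x":0,"y":-2.6,"z":-1,"rx":-1,"ry":0,"rz":0},{"grip":0.6,"x":0,"y":0,"z":0,"rx":0,"ry":0,"rz":0},{"grip":0.6,"x":0,"y":0,"z":0,"rx":0,"ry":0,"rz":0}]'
python3 - <<'E'
from h import *
for i in range(4):
    g=get_state(); print(g["contact_force"].round(2),g["wrist_torque"].round(2)); c=read_camera("wrist")
cv2.imwrite("pics/w8.png",cv2.resize(c["frame"][:,:,::-1],None,fx=1.5,fy=1.5))
c=read_camera("side"); crop(c,"s8",200,200,310,300,6)
p,R=tcp(); h=np.array(MP[:3])+Rm(MP).apply([.022,0,.023]); print("hinge in tool",(R.inv().apply(h-p)*1000).round(1))
E
```

```text
time: 9.03
eef_pos: [0.5511, 0.188, 0.2715]
tcp_rot: [0.75, 0.652, 0.074, 0.085]
contact_force: [0.2, 1.1, 2.8]
opening: 0.463
[0.2  1.14 2.81] [ 0.04  0.19 -0.08]
[0.57 0.41 3.06] [ 0.08  0.21 -0.02]
[-0.15  1.    3.59] [0.09 0.22 0.02]
[-0.51  0.65  3.26] [ 0.06  0.18 -0.01]
hinge in tool [ 1.000e-01 -5.930e+01  1.479e+02]
```

View pics/w8.png

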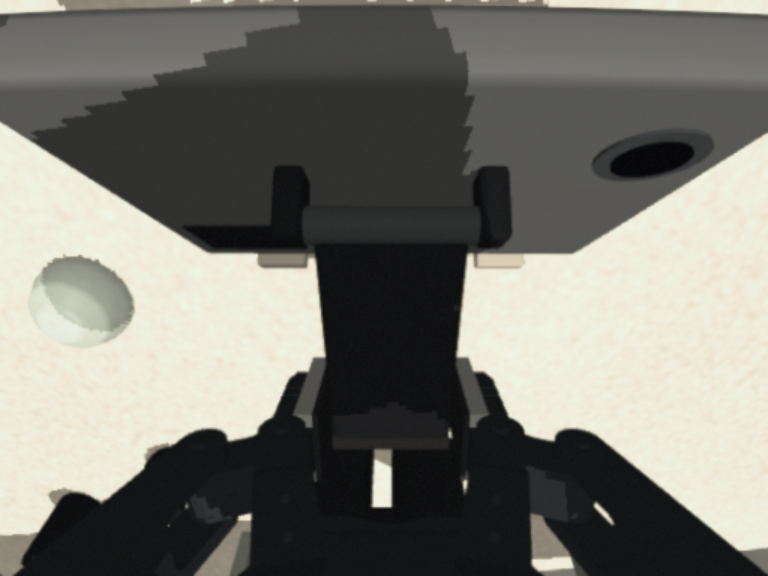

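View pics/s8.png

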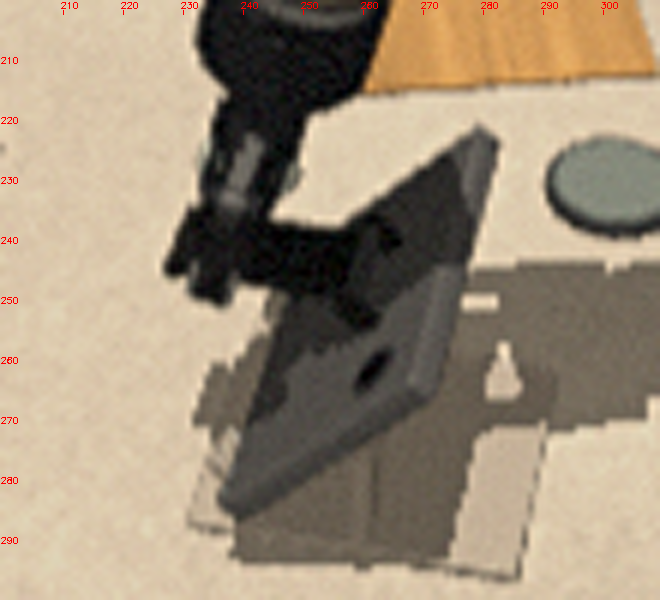

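```bash
python3 -m jog '[{"grip":0.6,"x":0,"y":-2.6,"z":-1,"rx":-1,"ry":0,"rz":0},{"grip":0.6,"x":0,"y":-2.6,"z":-1,"rx":-1,"ry":0,"rz":0},{"grip":0.6,"x":0,"y":0,"z":0,"rx":0,"ry":0,"rz":0},{"grip":0.6,"x":0,"y":0,"z":0,"rx":0,"ry":0,"rz":0}]'
python3 - <<'E'
from h import *
for i in range(4):
    g=get_state(); print(g["contact_force"].round(2),g["wrist_torque"].round(2)); c=read_camera("wrist")
E
python3 -m jog '[{"grip":0.6,"x":0,"y":-2.6,"z":-1,"rx":-1,"ry":0,"rz":0},{"grip":0.6,"x":0,"y":-2.6,"z":-1,"rx":-1,"ry":0,"rz":0},{"grip":0.6,"x":0,"y":0,"z":0,"rx":0,"ry":0,"rz":0},{"grip":0.6,"x":0,"y":0,"z":0,"rx":0,"ry":0,"rz":0}]'
python3 - <<'E'
from h import *
for i in range(4):
    g=get_state(); print(g["contact_force"].round(2),g["wrist_torque"].round(2)); c=read_camera("wrist")
cv2.imwrite("pics/w9.png",cv2.resize(c["frame"][:,:,::-1],None,fx=1.5,fy=1.5))
c=read_camera("side"); crop(c,"s9",200,200,310,300,6)
p,R=tcp(); h=np.array(MP[:3])+Rm(MP).apply([.022,0,.023]); print("hinge in tool",(R.inv().apply(h-p)*1000).round(1))
E
```

```text
time: 9.62
eef_pos: [0.5454, 0.1888, 0.2723]
tcp_rot: [0.748, 0.651, 0.086, 0.099]
contact_force: [0.3, -0.1, 2.4]
opening: 0.464
[ 0.27 -0.14  2.42] [ 0.01 -0.03 -0.09]
[1.52 0.3  2.24] [-0.03 -0.03 -0.08]
[0.32 0.56 2.78] [ 0.    0.03 -0.01]
[1.83 0.74 2.38] [ 0.02  0.   -0.05]
time: 10.15
eef_pos: [0.54, 0.1895, 0.2729]
tcp_rot: [0.746, 0.649, 0.098, 0.112]
contact_force: [1.9, -0.6, 2.0]
opening: 0.46
[ 1.92 -0.59  2.02] [-0.09 -0.24 -0.07]
[ 2.38 -0.56  3.65] [-0.05 -0.15 -0.07]
[ 2.47 -0.21  3.45] [-0.07 -0.19 -0.06]
[ 2.22 -0.08  2.46] [-0.03 -0.23 -0.07]
hinge in tool [ 1.00e-01 -5.94e+01  1.48e+02]
```

View pics/w9.png

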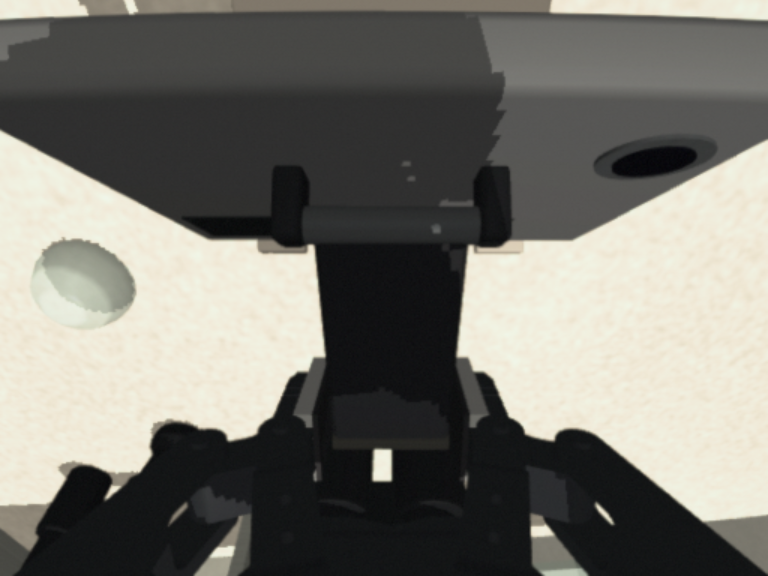

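View pics/s9.png

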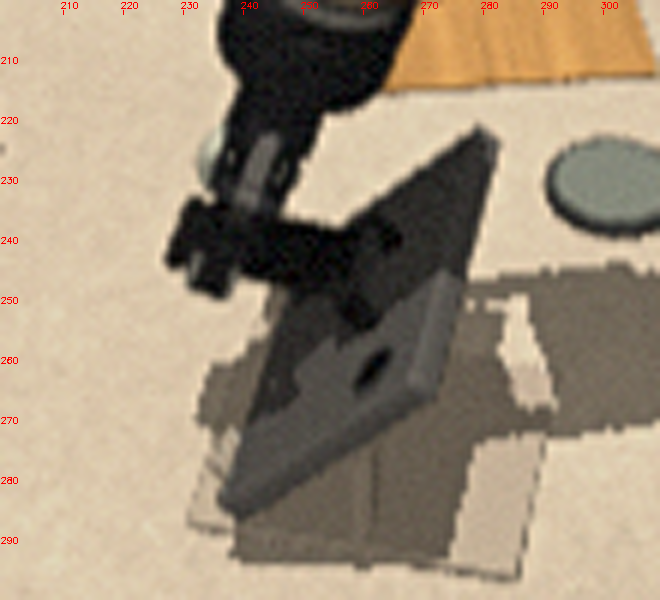

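```bash
python3 -m jog '[{"grip":0.6,"x":0,"y":-2.6,"z":-1,"rx":-1,"ry":0,"rz":0},{"grip":0.6,"x":0,"y":-2.6,"z":-1,"rx":-1,"ry":0,"rz":0},{"grip":0.6,"x":0,"y":0,"z":0,"rx":0,"ry":0,"rz":0},{"grip":0.6,"x":0,"y":0,"z":0,"rx":0,"ry":0,"rz":0}]'
python3 - <<'E'
from h import *
for i in range(4):
    g=get_state(); print(g["contact_force"].round(2),g["wrist_torque"].round(2)); c=read_camera("wrist")
cv2.imwrite("pics/w10.png",cv2.resize(c["frame"][:,:,::-1],None,fx=1.5,fy=1.5))
c=read_camera("side"); crop(c,"s10",200,200,310,300,6)
p,R=tcp(); h=np.array(MP[:3])+Rm(MP).apply([.022,0,.023]); print("hinge in tool",(R.inv().apply(h-p)*1000).round(1))
z=R.as_matrix()[:,2]; print("tool ang",np.degrees(np.arctan2(z[2],z[0])))
E
```

```text
time: 10.73
eef_pos: [0.5345, 0.1903, 0.2733]
tcp_rot: [0.744, 0.648, 0.109, 0.125]
contact_force: [3.9, -0.6, 1.8]
opening: 0.465
[ 3.9  -0.61  1.76] [-0.15 -0.44 -0.13]
[ 3.67 -0.63  3.14] [-0.17 -0.4  -0.04]
[ 2.62 -1.63  3.02] [-0.2  -0.34 -0.08]
[ 3.17 -0.83  3.  ] [-0.13 -0.42 -0.07]
hinge in tool [ 1.00e-01 -5.94e+01  1.48e+02]
tool ang -71.12629600409568
```

View pics/w10.png

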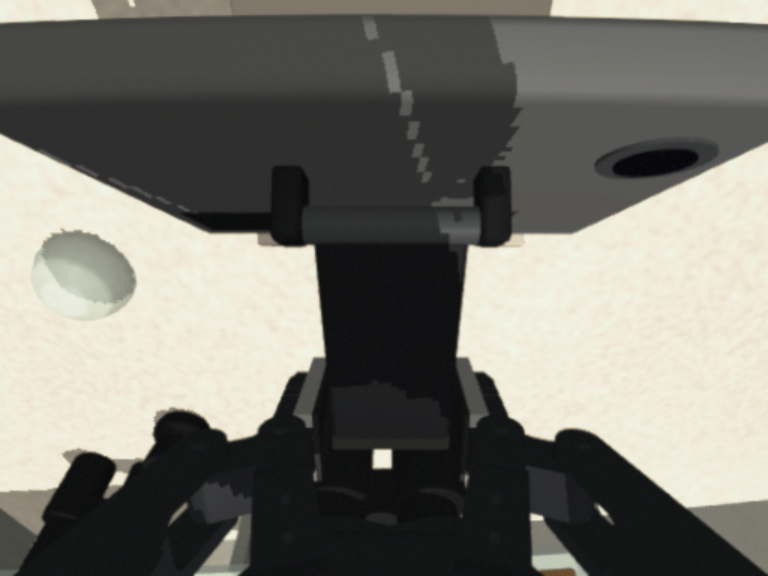

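View pics/s10.png

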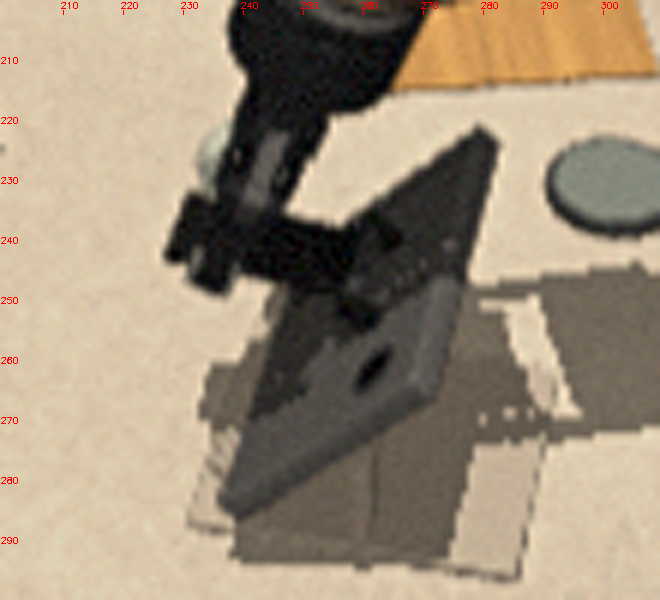

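```bash
python3 -m jog '[{"grip":0.6,"x":0,"y":-2.6,"z":-1,"rx":-1,"ry":0,"rz":0},{"grip":0.6,"x":0,"y":-2.6,"z":-1,"rx":-1,"ry":0,"rz":0},{"grip":0.6,"x":0,"y":0,"z":0,"rx":0,"ry":0,"rz":0},{"grip":0.6,"x":0,"y":0,"z":0,"rx":0,"ry":0,"rz":0}]'
python3 - <<'E'
from h import *
for i in range(4):
    g=get_state(); print(g["contact_force"].round(2),g["wrist_torque"].round(2)); c=read_camera("wrist")
cv2.imwrite("pics/w11.png",cv2.resize(c["frame"][:,:,::-1],None,fx=1.5,fy=1.5))
c=read_camera("side"); crop(c,"s11",200,200,310,300,6)
p,R=tcp(); h=np.array(MP[:3])+Rm(MP).apply([.022,0,.023]); print("hinge in tool",(R.inv().apply(h-p)*1000).round(1))
z=R.as_matrix()[:,2]; print("tool ang",np.degrees(np.arctan2(z[2],z[0])))
E
```

```text
time: 11.32
eef_pos: [0.5288, 0.1911, 0.2733]
tcp_rot: [0.742, 0.646, 0.12, 0.138]
contact_force: [4.0, -0.4, 3.2]
opening: 0.461
[ 4.05 -0.44  3.22] [-0.13 -0.5  -0.05]
[4.27 0.14 3.74] [-0.15 -0.43 -0.07]
[ 3.28 -1.62  3.9 ] [-0.1  -0.47 -0.05]
[ 4.16 -1.16  4.34] [-0.14 -0.43 -0.06]
hinge in tool [ 1.000e-01 -5.910e+01  1.479e+02]
tool ang -69.16883498039691
```

View pics/w11.png

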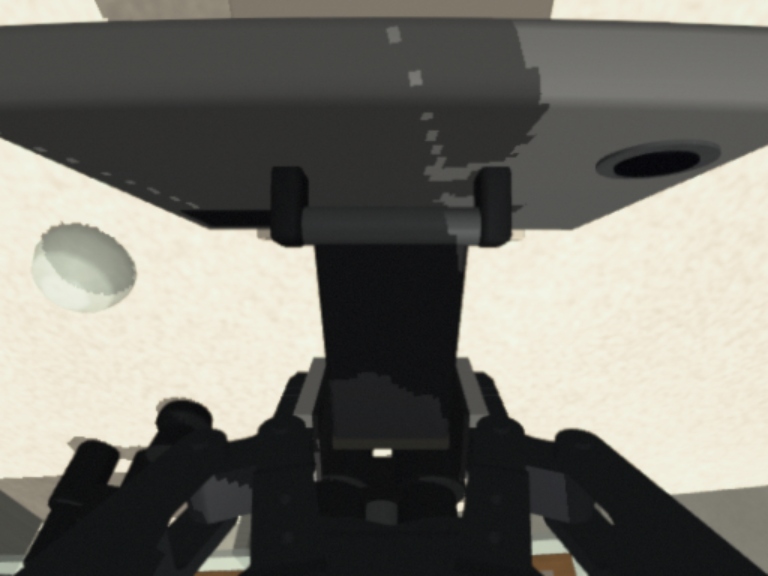

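View pics/s11.png

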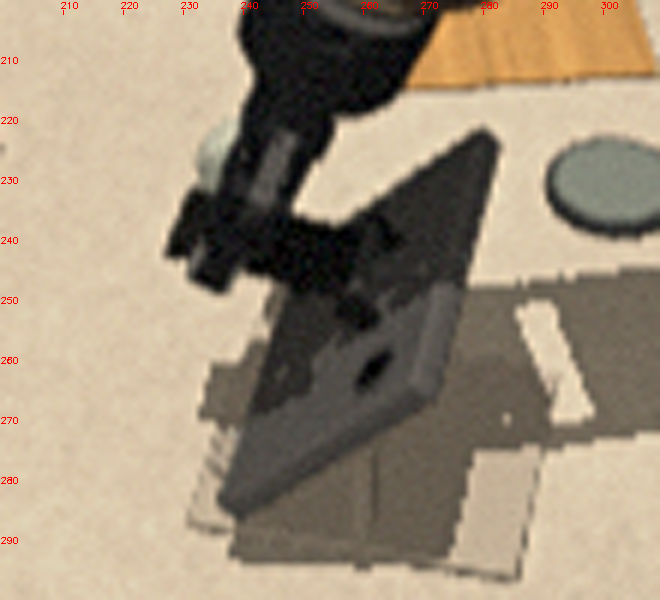

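```bash
python3 -m jog '[{"grip":0.6,"x":0,"y":-2.6,"z":-1,"rx":-1,"ry":0,"rz":0},{"grip":0.6,"x":0,"y":-2.6,"z":-1,"rx":-1,"ry":0,"rz":0},{"grip":0.6,"x":0,"y":0,"z":0,"rx":0,"ry":0,"rz":0},{"grip":0.6,"x":0,"y":0,"z":0,"rx":0,"ry":0,"rz":0}]'
python3 - <<'E'
from h import *
for i in range(4):
    g=get_state(); print(g["contact_force"].round(2),g["wrist_torque"].round(2)); c=read_camera("wrist")
cv2.imwrite("pics/w12.png",cv2.resize(c["frame"][:,:,::-1],None,fx=1.5,fy=1.5))
c=read_camera("side"); crop(c,"s12",200,200,310,300,6)
p,R=tcp(); h=np.array(MP[:3])+Rm(MP).apply([.022,0,.023]); print("hinge in tool",(R.inv().apply(h-p)*1000).round(1))
z=R.as_matrix()[:,2]; print("tool ang",np.degrees(np.arctan2(z[2],z[0])))
E
```

```text
time: 11.9
eef_pos: [0.523, 0.1919, 0.2729]
tcp_rot: [0.739, 0.643, 0.131, 0.15]
contact_force: [3.8, -0.3, 3.1]
opening: 0.46
[ 3.8  -0.29  3.14] [-0.03 -0.33 -0.02]
[ 3.56 -1.8   2.84] [-0.02 -0.27 -0.08]
[3.09 0.48 3.4 ] [-0.02 -0.29 -0.03]
[ 2.83 -0.98  3.54] [ 0.02 -0.28  0.03]
hinge in tool [ 1.000e-01 -5.860e+01  1.477e+02]
tool ang -67.24210690925068
```

View pics/w12.png

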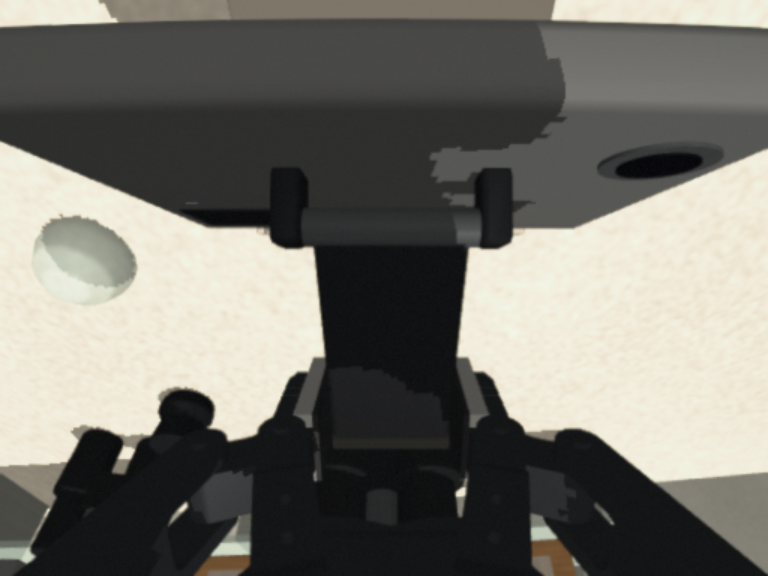

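View pics/s12.png

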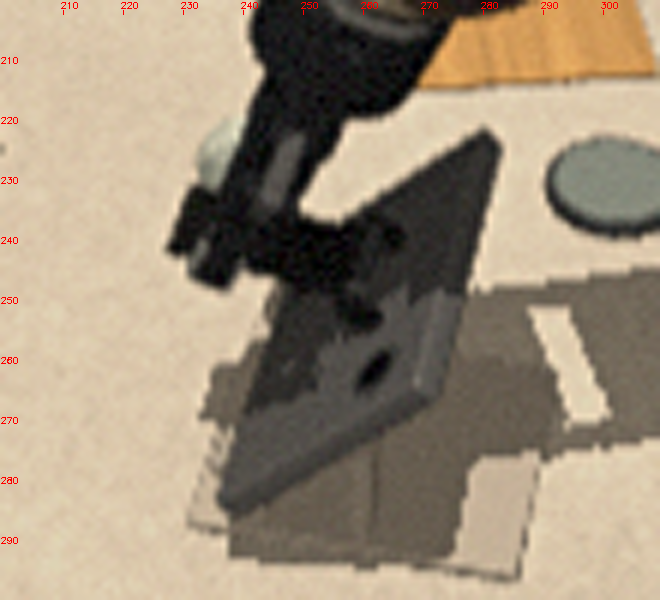

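```bash
python3 -m jog '[{"grip":0.6,"x":0,"y":2.6,"z":1.05,"rx":1,"ry":0,"rz":0},{"grip":0.6,"x":0,"y":2.6,"z":1.05,"rx":1,"ry":0,"rz":0},{"grip":0.6,"x":0,"y":0,"z":0,"rx":0,"ry":0,"rz":0},{"grip":0.5,"x":0,"y":0,"z":0,"rx":0,"ry":0,"rz":0},{"grip":0.3,"x":0,"y":0,"z":0,"rx":0,"ry":0,"rz":0},{"grip":0,"x":0,"y":0,"z":0,"rx":0,"ry":0,"rz":0},{"grip":0,"x":0,"y":0,"z":0,"rx":0,"ry":0,"rz":0},{"grip":0,"x":0,"y":0,"z":0,"rx":0,"ry":0,"rz":0}]'
python3 - <<'E'
from h import *
for i in range(2):
    g=get_state(); print(g["contact_force"].round(2),g["wrist_torque"].round(2)); c=read_camera("wrist")
cv2.imwrite("pics/w13.png",cv2.resize(c["frame"][:,:,::-1],None,fx=1.5,fy=1.5))
c=read_camera("side"); crop(c,"s13",200,200,310,300,6)
E
```

```text
time: 12.82
eef_pos: [0.5284, 0.1911, 0.2724]
tcp_rot: [0.742, 0.646, 0.119, 0.137]
contact_force: [0.0, 0.4, 0.6]
opening: 1.003
[0.05 0.41 0.55] [0.01 0.09 0.04]
[-0.86  0.43  0.9 ] [0.06 0.16 0.07]
```

View pics/w13.png

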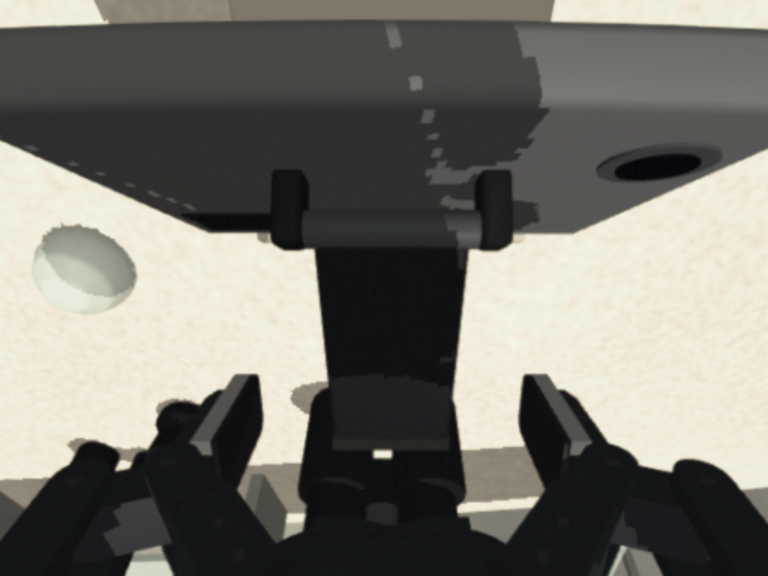

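View pics/s13.png

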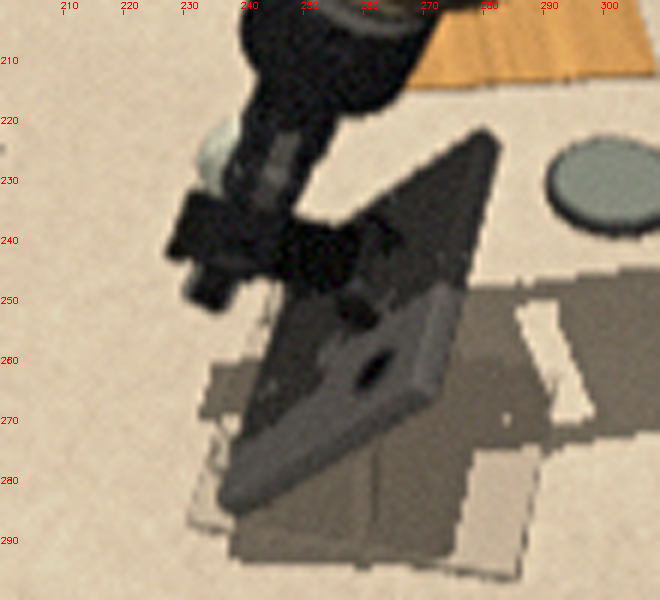

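```bash
cat >> h.py <<'E'
import json
def log():
    g=get_state(); open("st.jsonl","a").write(json.dumps([list(map(float,g[k])) for k in ("qpos","eef_pos","tcp_rot")])+"\n")
E
python3 -c "
from h import *;log()"
python3 -m jog '[{"grip":0,"x":0,"y":7,"z":-18.7,"rx":0,"ry":0,"rz":0},{"grip":0,"x":0,"y":7,"z":-18.7,"rx":0,"ry":0,"rz":0},{"grip":0,"x":0,"y":7,"z":-18.7,"rx":0,"ry":0,"rz":0},{"grip":0,"x":0,"y":7,"z":-18.7,"rx":0,"ry":0,"rz":0},{"grip":0,"x":0,"y":7,"z":-18.7,"rx":0,"ry":0,"rz":0},{"grip":0,"x":0,"y":7,"z":-18.7,"rx":0,"ry":0,"rz":0}]'
python3 -c "
from h import *;log()"
python3 -m jog '[{"grip":0,"x":0,"y":0,"z":0,"rx":0,"ry":0,"rz":7},{"grip":0,"x":0,"y":0,"z":0,"rx":0,"ry":0,"rz":7},{"grip":0,"x":0,"y":0,"z":0,"rx":0,"ry":0,"rz":7},{"grip":0,"x":0,"y":0,"z":0,"rx":0,"ry":0,"rz":7},{"grip":0,"x":0,"y":0,"z":0,"rx":0,"ry":0,"rz":7},{"grip":0,"x":0,"y":0,"z":0,"rx":0,"ry":0,"rz":7},{"grip":0,"x":0,"y":0,"z":0,"rx":0,"ry":0,"rz":7},{"grip":0,"x":0,"y":0,"z":0,"rx":0,"ry":0,"rz":7}]'
python3 - <<'E'
from h import *
log()
from scipy.optimize import least_squares
D=[json.loads(l) for l in open("st.jsonl")]
D+=[[[-1.37398677,.287154661,1.57816348,1.4e-5,1.27860119,-.149986772],[.22941081,-.63455123,.40336136],[.818498889,-.574506932,-.00083,-.0008]],
[[.08167,.423683,1.400643,0,1.317283,-1.330899],[.72048,.16021,.40469],[.761,.649,0,0]],
[[.083163,.551011,1.453647,.111023,1.652532,-1.367146],[.694,.1675,.2928],[.729,.633,-.171,-.196]]]
def fk(q,P):
    h,d,L1,L2,L3,a,b=P
    R=Ro.from_euler('z',q[0]); p=R.apply([a,d,h])
    R=R*Ro.from_euler('y',q[1]); p=p+R.apply([0,0,L1])
    R=R*Ro.from_euler('y',q[2]); p=p+R.apply([b,0,L2])
    R=R*Ro.from_euler('z',q[3])*Ro.from_euler('y',q[4]); p=p+R.apply([0,0,L3])
    return p,R*Ro.from_euler('z',q[5])
def r(P):
    o=[]
    for q,p,t in D:
        x,R=fk(q,P); o+=list((x-p)*1000)
    return o
f=least_squares(r,[.1,.1,.45,.5,.15,0,0]); print(f.x.round(4)); print(np.reshape(r(f.x),(-1,3)).round(1))
for q,p,t in D: print(np.degrees((Ro.from_quat(t).inv()*fk(q,f.x)[1]).as_rotvec()).round(1), np.round(q,2))
E
```

```text
time: 13.47
eef_pos: [0.5277, 0.1912, 0.3939]
tcp_rot: [0.742, 0.646, 0.12, 0.137]
contact_force: [0.3, -0.4, 0.7]
opening: 1.001
time: 14.13
eef_pos: [0.5278, 0.1912, 0.3928]
tcp_rot: [0.959, 0.219, 0.17, 0.065]
contact_force: [-0.1, 0.3, -0.9]
opening: 0.997
[2.403e-01 1.009e-01 4.429e-01 5.724e-01 7.580e-02 1.000e-04 2.060e-02]
[[ 0.  0.  0.]
 [ 0.  0.  0.]
 [ 0.  0.  0.]
 [-0.  0.  0.]
 [-0. -0.  0.]
 [-0. -0. -0.]]
[   0.    0. -180.] [ 0.18  0.15  2.01 -0.19  0.64 -1.12]
[   0.    0. -180.] [ 0.18 -0.    1.93 -0.15  0.87 -1.17]
[   0.   -0. -180.] [ 0.18 -0.    1.93 -0.15  0.87 -0.19]
[ -0.  -0. 180.] [-1.37  0.29  1.58  0.    1.28 -0.15]
[ -0.  -0. 180.] [ 0.08  0.42  1.4   0.    1.32 -1.33]
[ -0.  -0. 180.] [ 0.08  0.55  1.45  0.11  1.65 -1.37]
```

```bash
cat >> h.py <<'E'
from scipy.optimize import least_squares
KP=[.2403,.1009,.4429,.5724,.0758,.0001,.0206]
LO=np.array([-2.77,-.9,.21,-1.53,.24,-2.84]); HI=np.array([2.77,2.22,2.48,4.67,2.81,2.84])
def fk(q):
    h,d,L1,L2,L3,a,b=KP
    R=Ro.from_euler('z',q[0]); p=R.apply([a,d,h])
    R=R*Ro.from_euler('y',q[1]); p=p+R.apply([0,0,L1])
    R=R*Ro.from_euler('y',q[2]); p=p+R.apply([b,0,L2])
    R=R*Ro.from_euler('z',q[3])*Ro.from_euler('y',q[4]); p=p+R.apply([0,0,L3])
    return p,R*Ro.from_euler('z',q[5]+np.pi)
def ik(p,R,q0=None):
    if q0 is None: q0=get_state()["qpos"]
    q0=np.clip(q0,LO+1e-3,HI-1e-3)
    f=least_squares(lambda q: np.r_[(fk(q)[0]-p)*10,(R.inv()*fk(q)[1]).as_rotvec()],q0,bounds=(LO,HI))
    return f.x,np.abs(f.fun).max()
def slabpose(p,tip,ahead=171,sx=1):
    "tool z=-z_m, tool x = sx*x_m; fingertips at z_m=tip mm"
    R=Rm(p); z=R.apply([0,0,-1]); x=R.apply([sx,0,0]); return np.array(p[:3])-z*(tip+ahead)/1000, ori(x,z)
PAD=[.4977,-.1858,.006,.1843]
def standpose(up=0):
    "magnifier MP-type pose standing on the pad middle"
    a=.43; H=Ro.from_euler('z',PAD[3]); R=Ro.from_euler('ZY',[PAD[3],a])
    # footprint middle (lower back edge .. foot 90 behind) at pad centre ; 
    e=np.array(PAD[:3])+H.apply([-.045,0,0]); c=e-R.apply([.008,0,-.065])+[0,0,up]
    return [*c,PAD[3],a]
E
python3 - <<'E'
from h import *
q0=get_state()["qpos"]
for n,m in (("grasp",MP),("lift",[MP[0],MP[1],MP[2]+.12,*MP[3:]]),("stand",standpose()),("stand+",standpose(.1))):
  for sx in (1,-1):
    for tip in (33,):
        P=slabpose(m,tip,sx=sx); q,e=ik(*P,q0=q0 if sx==1 else np.r_[q0[:5],-2.6]); print(n,sx,tip,np.round(m,4),P[0].round(3),q.round(2),round(e,5))
E
```

```text
grasp 1 33 [ 0.5248  0.1918  0.0822 -0.138  -0.6981] [0.395 0.21  0.238] [ 0.31 -0.06  2.34 -0.92  0.36  1.25] 0.0
grasp -1 33 [ 0.5248  0.1918  0.0822 -0.138  -0.6981] [0.395 0.21  0.238] [ 0.31 -0.06  2.34 -0.92  0.36 -1.9 ] 0.0
lift 1 33 [ 0.5248  0.1918  0.2022 -0.138  -0.6981] [0.395 0.21  0.358] [ 0.31 -0.27  2.26 -0.54  0.57  0.82] 0.0
lift -1 33 [ 0.5248  0.1918  0.2022 -0.138  -0.6981] [0.395 0.21  0.358] [ 0.31 -0.27  2.26 -0.54  0.57 -2.33] 0.0
stand 1 33 [ 0.473  -0.1904  0.0684  0.1843  0.43  ] [ 0.557 -0.175  0.254] [-0.45  0.32  1.84 -0.26  1.34 -0.53] 0.0
stand -1 33 [ 0.473  -0.1904  0.0684  0.1843  0.43  ] [ 0.557 -0.175  0.254] [-0.4   0.32  1.88 -0.56  1.21 -2.84] 0.67593
stand+ 1 33 [ 0.473  -0.1904  0.1684  0.1843  0.43  ] [ 0.557 -0.175  0.354] [-0.45  0.2   1.79 -0.25  1.51 -0.57] 0.0
stand+ -1 33 [ 0.473  -0.1904  0.1684  0.1843  0.43  ] [ 0.557 -0.175  0.354] [-0.41  0.2   1.81 -0.43  1.43 -2.84] 0.80757
```

Run:
```python
from h import *
q0=get_state()["qpos"]
for tip,up in ((93,0),(113,0),(73,40),(73,100)):
    P=slabpose(MP,tip); P=(P[0]+[0,0,up/1000],P[1]); q,e=ik(*P,q0=q0); print(tip,up,P[0].round(3),q.round(2),round(e,5))
    d,w=rel(*P); print(d.round(1),w.round(1),np.linalg.norm(w))
```

```text
93 0 [0.357 0.215 0.284] [ 0.35 -0.23  2.38 -0.74  0.47  1.07] 0.0
[-166.5 -111.    39.4] [-5.6 18.5 33.3] 38.500204423765304
113 0 [0.344 0.217 0.3  ] [ 0.37 -0.29  2.39 -0.69  0.51  1.03] 0.0
[-172.  -114.6   20.4] [-5.6 18.5 33.3] 38.500204423765304
73 40 [0.369 0.213 0.309] [ 0.34 -0.25  2.34 -0.66  0.5   0.97] 0.0
[-149.2  -99.4   20.9] [-5.6 18.5 33.3] 38.500204423765304
73 100 [0.369 0.213 0.369] [ 0.34 -0.34  2.29 -0.53  0.62  0.82] 0.0
[-131.3  -87.5  -35.1] [-5.6 18.5 33.3] 38.500204423765304
```

```bash
python3 -m jog '[{"grip":0,"x":-26.3,"y":-17.5,"z":-7,"rx":0,"ry":0,"rz":0},{"grip":0,"x":-26.3,"y":-17.5,"z":-7,"rx":0,"ry":0,"rz":0},{"grip":0,"x":-26.3,"y":-17.5,"z":-7,"rx":0,"ry":0,"rz":0},{"grip":0,"x":-26.3,"y":-17.5,"z":-7,"rx":0,"ry":0,"rz":0},{"grip":0,"x":-26.3,"y":-17.5,"z":-7,"rx":0,"ry":0,"rz":0}]'
python3 -m jog '[{"grip":0,"x":0,"y":0,"z":0,"rx":-0.8,"ry":2.64,"rz":4.76},{"grip":0,"x":0,"y":0,"z":0,"rx":-0.8,"ry":2.64,"rz":4.76},{"grip":0,"x":0,"y":0,"z":0,"rx":-0.8,"ry":2.64,"rz":4.76},{"grip":0,"x":0,"y":0,"z":0,"rx":-0.8,"ry":2.64,"rz":4.76},{"grip":0,"x":0,"y":0,"z":0,"rx":-0.8,"ry":2.64,"rz":4.76},{"grip":0,"x":0,"y":0,"z":0,"rx":-0.8,"ry":2.64,"rz":4.76},{"grip":0,"x":0,"y":0,"z":0,"rx":-0.8,"ry":2.64,"rz":4.76},{"grip":0,"x":0,"y":0,"z":0,"rx":0,"ry":0,"rz":0}]'
python3 - <<'E'
from h import *
P=slabpose(MP,73); P=(P[0]+[0,0,.1],P[1]); c=read_camera("wrist"); print([x.round(1) for x in rel(*P)])
P=slabpose(MP,73); print([x.round(1) for x in rel(*P)],get_state()["qpos"].round(2))
cv2.imwrite("pics/w14.png",cv2.resize(c["frame"][:,:,::-1],None,fx=1.5,fy=1.5))
c=read_camera("side"); crop(c,"s14",200,190,310,300,5.4)
c=read_camera("top"); crop(c,"t14",80,175,185,255,7)
E
```

```text
time: 14.55
eef_pos: [0.3678, 0.2123, 0.3685]
tcp_rot: [0.958, 0.222, 0.17, 0.065]
contact_force: [0.4, 0.5, -0.5]
opening: 1.003
time: 15.22
eef_pos: [0.369, 0.2124, 0.3688]
tcp_rot: [0.937, -0.062, 0.342, 0.024]
contact_force: [-0.8, -0.1, -0.9]
opening: 1.0
[array([ 0.4, -1.1, -0. ]), array([-0.1,  0. ,  0.5])]
[array([-63.8,  -1.4,  76.6]), array([-0.1,  0. ,  0.5])] [ 0.34 -0.34  2.29 -0.53  0.62  0.81]
```

View pics/w14.png

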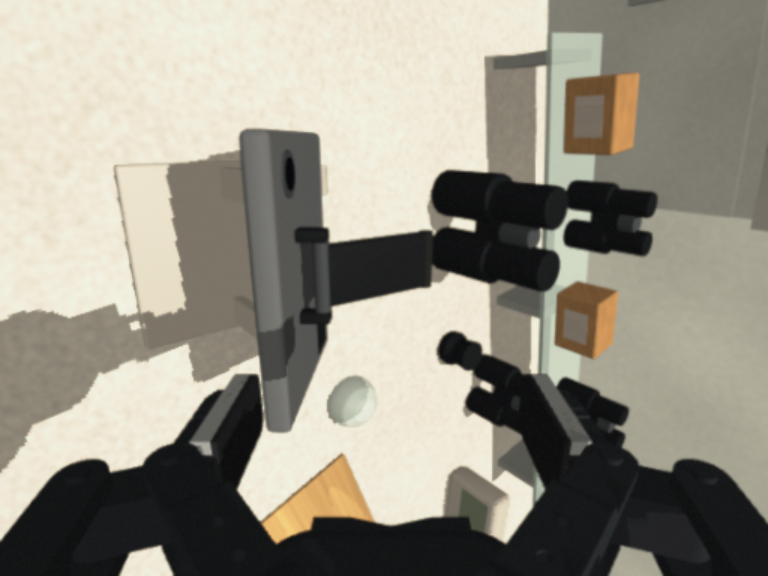

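View pics/s14.png

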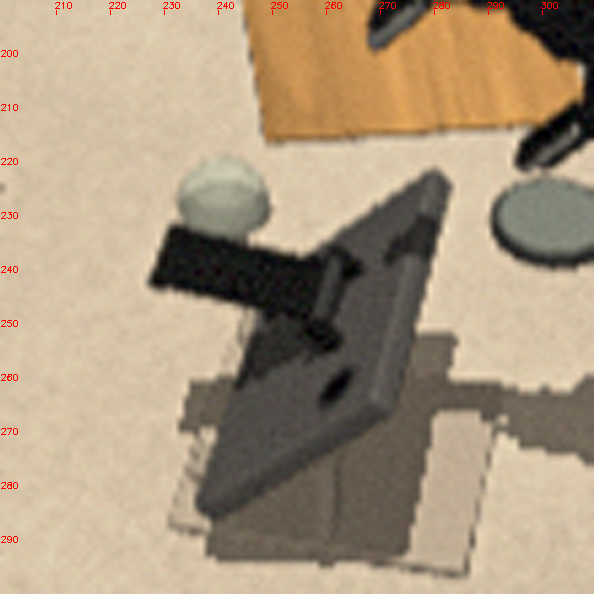

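View pics/t14.png

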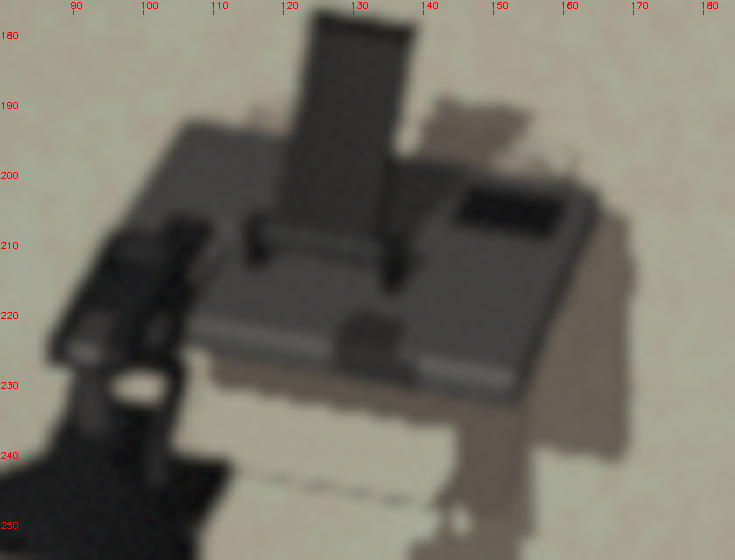

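```bash
python3 -m jog '[{"grip":0,"x":-16,"y":-0.3,"z":15,"rx":0,"ry":0,"rz":0.5},{"grip":0,"x":-16,"y":-0.3,"z":15,"rx":0,"ry":0,"rz":0},{"grip":0,"x":-16,"y":-0.4,"z":15,"rx":0,"ry":0,"rz":0},{"grip":0,"x":-16,"y":-0.4,"z":15,"rx":0,"ry":0,"rz":0},{"grip":0,"x":0,"y":0,"z":16,"rx":0,"ry":0,"rz":0},{"grip":0,"x":0,"y":0,"z":0,"rx":0,"ry":0,"rz":0}]'
python3 - <<'E'
from h import *
P=slabpose(MP,73); c=read_camera("wrist"); print([x.round(1) for x in rel(*P)],get_state()["qpos"].round(2))
cv2.imwrite("pics/w15.png",cv2.resize(c["frame"][:,:,::-1],None,fx=1.5,fy=1.5))
q=proj(c,np.array([[x,y,65] for x in (-8,8) for y in (85,-85)])/1000@Rm(MP).as_matrix().T+MP[:3])
print(((q+.5)*1.5).round(0).tolist())
E
```

```text
time: 15.87
eef_pos: [0.369, 0.2133, 0.2667]
tcp_rot: [0.938, -0.065, 0.339, 0.024]
contact_force: [-0.6, 0.2, -0.3]
opening: 0.997
[array([ 0.5,  0.3, -0.5]), array([ 0. ,  0.2, -0.1])] [ 0.34 -0.18  2.37 -0.79  0.43  1.12]
[[375.0, 123.0], [380.0, 544.0], [427.0, 123.0], [417.0, 544.0]]
```

View pics/w15.png

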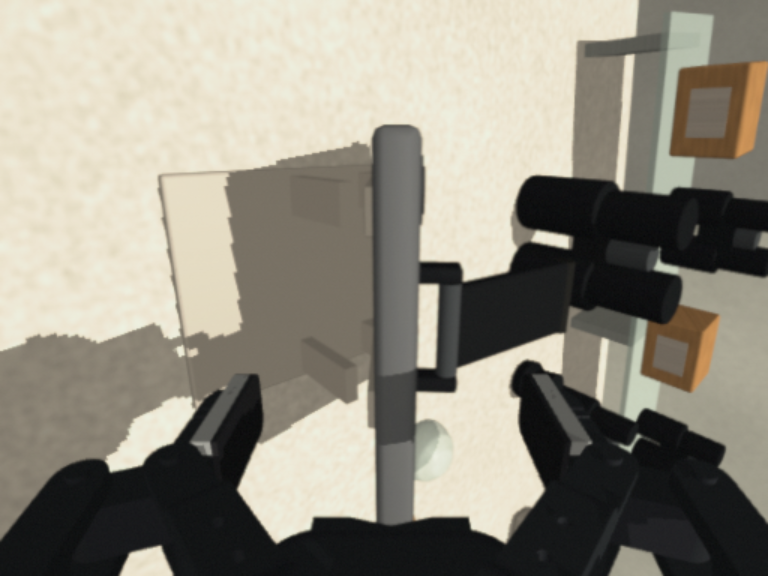

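```bash
python3 -m jog '[{"grip":0,"x":1.4,"y":0.3,"z":10,"rx":0,"ry":0,"rz":0},{"grip":0,"x":0,"y":0,"z":10,"rx":0,"ry":0,"rz":0},{"grip":0,"x":0,"y":0,"z":10,"rx":0,"ry":0,"rz":0},{"grip":0,"x":0,"y":0,"z":7,"rx":0,"ry":0,"rz":0},{"grip":0,"x":0,"y":0,"z":0,"rx":0,"ry":0,"rz":0},{"grip":0,"x":0,"y":0,"z":0,"rx":0,"ry":0,"rz":0}]'
python3 - <<'E'
from h import *
P=slabpose(MP,35); c=read_camera("wrist"); print([x.round(1) for x in rel(*P)],get_state()["qpos"].round(2),get_state()["contact_force"].round(2))
cv2.imwrite("pics/w16.png",cv2.resize(c["frame"][:,:,::-1],None,fx=1.5,fy=1.5))
c=read_camera("side"); crop(c,"s16",200,190,310,300,5.4)
E
```

```text
time: 16.42
eef_pos: [0.3945, 0.2103, 0.2433]
tcp_rot: [0.937, -0.066, 0.342, 0.022]
contact_force: [-0.1, -0.8, -0.1]
opening: 0.998
[array([-2.6,  0.5,  2.1]), array([-0.1, -0.1, -0.2])] [ 0.31 -0.07  2.34 -0.9   0.36  1.23] [ 0.51 -0.52  0.28]
```

View pics/w16.png

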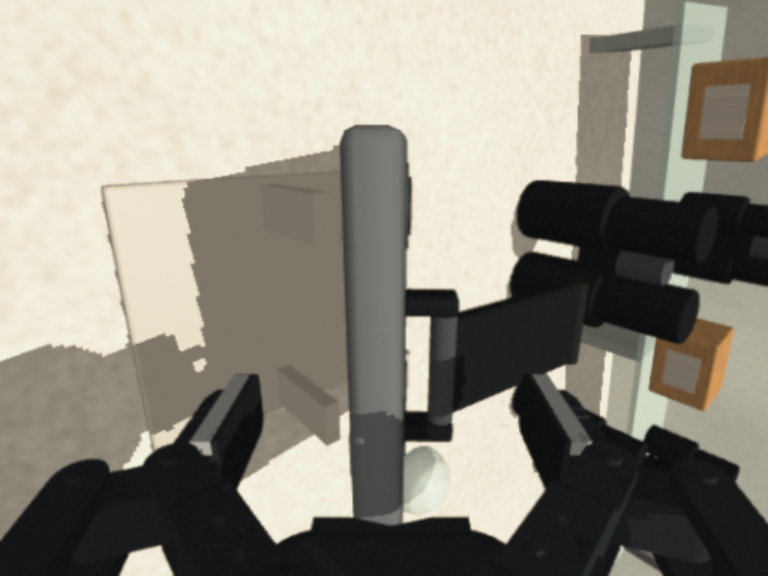

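View pics/s16.png

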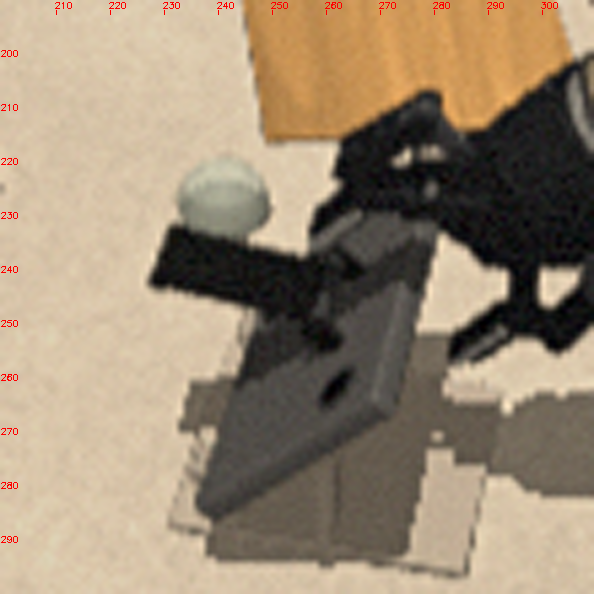

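Run:
```python
from h import *
P=slabpose(MP,35)
for i in range(3): c=read_camera("wrist"); print([x.round(2) for x in rel(*P)],tcp()[0].round(4))
q=proj(c,np.array([[x,y,65] for x in (-8,8) for y in (85,-60)])/1000@Rm(MP).as_matrix().T+MP[:3])
print(((q+.5)*1.5).round(0).tolist())
# tool axis points in image
p,R=tcp(); print(((proj(c,[p+R.apply([0,0,z]) for z in (.14,.155,.16,.19)])+.5)*1.5).round(0).tolist())
cv2.imwrite("pics/w17.png",cv2.resize(c["frame"][:,:,::-1],None,fx=1.5,fy=1.5))
```

```text
[array([-2.37,  0.47,  2.18]), array([-0.13, -0.13, -0.18])] [0.3941 0.2104 0.2432]
[array([-2.27,  0.46,  2.12]), array([-0.13, -0.12, -0.18])] [0.3941 0.2104 0.2431]
[array([-2.1 ,  0.43,  2.03]), array([-0.13, -0.11, -0.17])] [0.394  0.2104 0.2429]
[[347.0, 123.0], [362.0, 576.0], [414.0, 122.0], [409.0, 576.0]]
[[392.0, 432.0], [392.0, 403.0], [392.0, 395.0], [391.0, 354.0]]
```

View pics/w17.png

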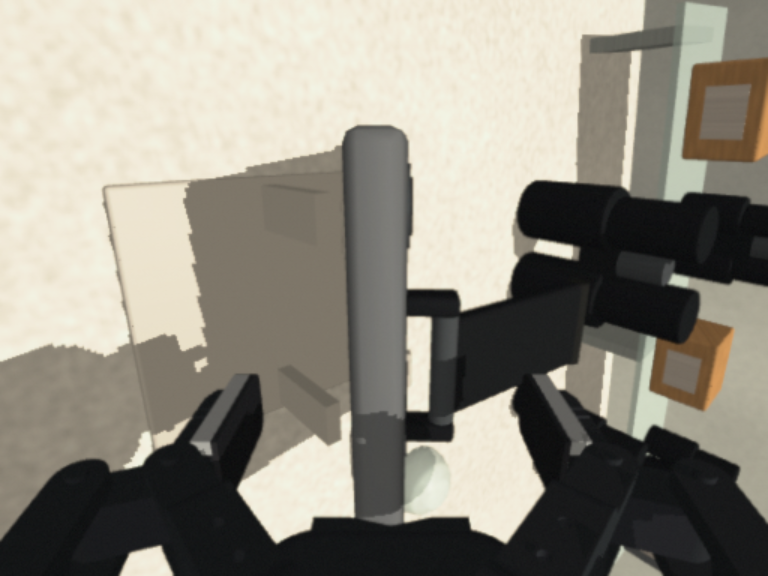

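```bash
python3 -m jog '[{"grip":0,"x":-3.5,"y":0,"z":1.5,"rx":0,"ry":0,"rz":0},{"grip":0,"x":0,"y":0,"z":0,"rx":0,"ry":0,"rz":0},{"grip":0.4,"x":0,"y":0,"z":0,"rx":0,"ry":0,"rz":0},{"grip":0.7,"x":0,"y":0,"z":0,"rx":0,"ry":0,"rz":0},{"grip":0.75,"x":0,"y":0,"z":0,"rx":0,"ry":0,"rz":0},{"grip":0.75,"x":0,"y":0,"z":0,"rx":0,"ry":0,"rz":0}]' 40
python3 - <<'E'
from h import *
P=slabpose(MP,35); c=read_camera("wrist"); print([x.round(1) for x in rel(*P)],get_state()["qpos"].round(2),get_state()["contact_force"].round(2))
cv2.imwrite("pics/w18.png",cv2.resize(c["frame"][:,:,::-1],None,fx=1.5,fy=1.5))
E
```

```text
time: 17.17
eef_pos: [0.3924, 0.2105, 0.2388]
tcp_rot: [0.937, -0.066, 0.342, 0.022]
contact_force: [-0.9, -0.1, -0.6]
opening: 0.453
[array([ 1.8,  0.3, -0.1]), array([-0.1, -0. , -0.2])] [ 0.31 -0.07  2.34 -0.92  0.36  1.25] [-0.27  0.2   0.9 ]
```

View pics/w18.png

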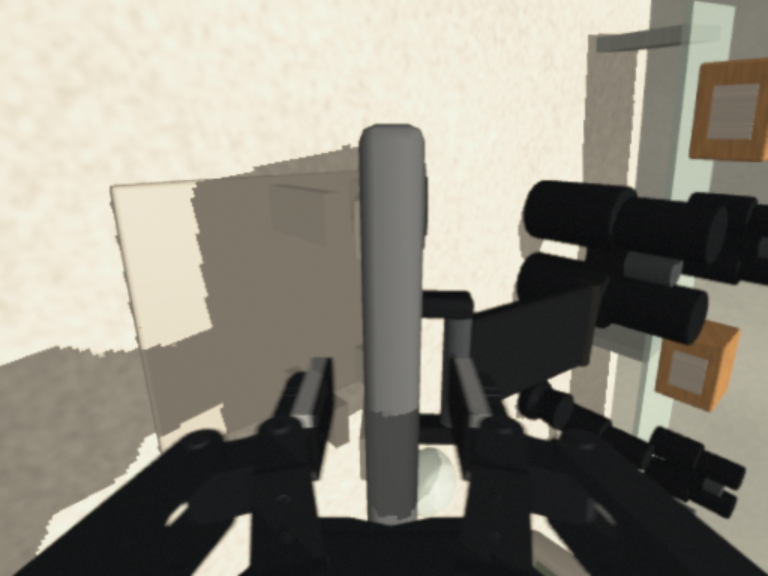

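```bash
python3 -m jog '[{"grip":0.8,"x":0,"y":0,"z":0,"rx":0,"ry":0,"rz":0},{"grip":0.9,"x":0,"y":0,"z":0,"rx":0,"ry":0,"rz":0},{"grip":0.95,"x":0,"y":0,"z":0,"rx":0,"ry":0,"rz":0},{"grip":0.95,"x":0,"y":0,"z":0,"rx":0,"ry":0,"rz":0},{"grip":0.95,"x":0,"y":0,"z":0,"rx":0,"ry":0,"rz":0},{"grip":0.95,"x":0,"y":0,"z":0,"rx":0,"ry":0,"rz":0}]' 40
python3 - <<'E'
from h import *
P=slabpose(MP,35); c=read_camera("wrist"); print([x.round(1) for x in rel(*P)],get_state()["opening"],get_state()["contact_force"].round(2))
cv2.imwrite("pics/w19.png",cv2.resize(c["frame"][:,:,::-1],None,fx=1.5,fy=1.5))
c=read_camera("side"); crop(c,"s19",200,190,310,300,5.4)
E
```

```text
time: 17.72
eef_pos: [0.3933, 0.2106, 0.24]
tcp_rot: [0.937, -0.066, 0.343, 0.022]
contact_force: [5.6, -2.0, 2.8]
opening: 0.182
[array([0.4, 0.5, 0.2]), array([-0.1, -0.2, -0.2])] 0.18110613399383113 [ 4.42 -1.91  2.44]
```

View pics/w19.png

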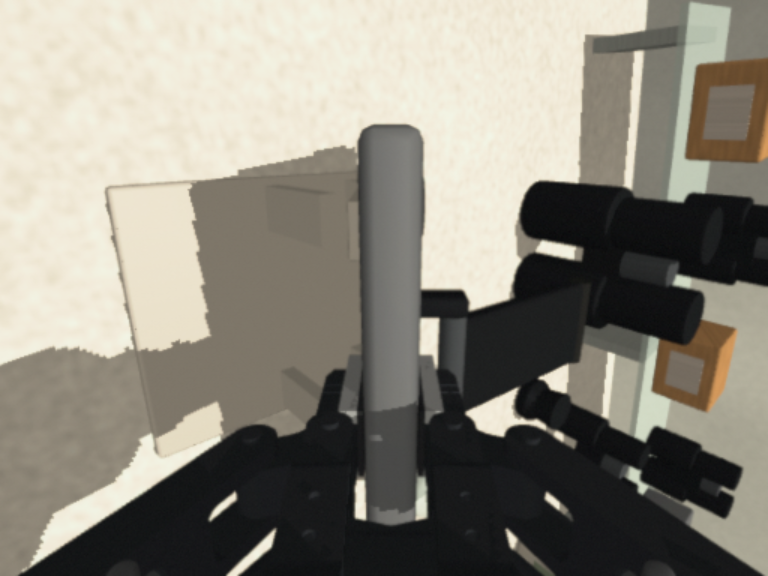

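View pics/s19.png

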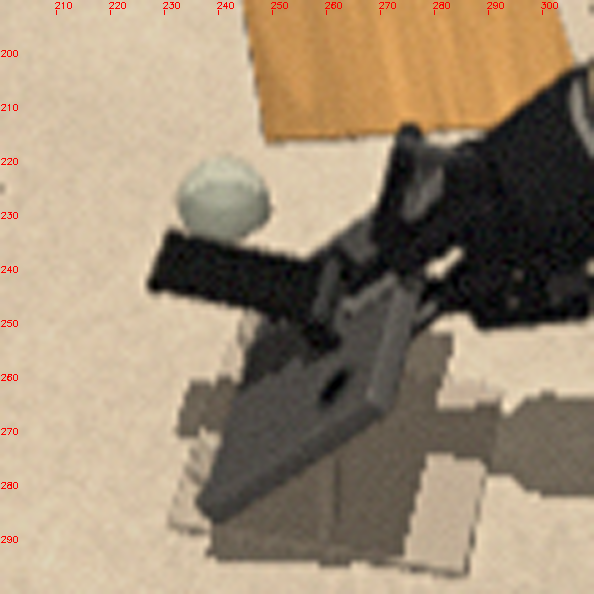

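```bash
cat >> h.py <<'E'
from scipy.linalg import expm,logm
def T4(p,R):
    T=np.eye(4);T[:3,:3]=R.as_matrix();T[:3,3]=p;return T
def screw(A,B,n):
    "identical row increments taking pose A to B in n rows"
    X=expm(np.real(logm(np.linalg.inv(T4(*A))@T4(*B)))/n); return X
E
python3 - <<'E'
from h import *
m=lambda P,u:(P[0]+np.array(u),P[1])
p,R=tcp(); 
A=(p+R.apply([.003,0,-.015])+[0,0,.14],R); print("lift up in tool",(R.inv().apply([0,0,.14])*1000).round(1))
S=slabpose(standpose(.13),35)
n=16
X=screw(A,S,n); print(X[:3,3]*1000, Ro.from_matrix(X[:3,:3]).as_rotvec(degrees=True)); print("rel",rel(*S,*A))
T=T4(*A); q=get_state()["qpos"]
q,e=ik(*A,q0=q); print(q.round(2),e)
for i in range(n):
    T=T@X; q2,e=ik(T[:3,3],Ro.from_matrix(T[:3,:3]),q0=q); 
    b=T@np.array([0,0,.271,1]); f=T@np.array([.09,0,.25,1]); print(T[:3,3].round(3),b[:3].round(3),f[:3].round(3),q2.round(2),round(e,5),(np.abs(q2-q)*12).max().round(1)); q=q2
E
```

```text
lift up in tool [  90.3   -0.5 -106.9]
[10.65618182 24.30463776  3.11262599] [ 0.15105517 -4.01711966 -1.21064947]
rel (array([166.36293008, 358.88043877, 148.80985089]), array([  2.41688267, -64.27391458, -19.37039158]))
[ 0.32 -0.33  2.24 -0.49  0.65  0.77] 1.9520600413880373e-11
[0.393 0.186 0.398] [0.551 0.165 0.179] [0.611 0.159 0.249] [ 0.25 -0.35  2.24 -0.35  0.69  0.57] 0.0 2.3
[0.4   0.161 0.402] [0.543 0.142 0.172] [0.608 0.137 0.238] [ 0.17 -0.36  2.23 -0.24  0.75  0.4 ] 0.0 2.0
[0.408 0.136 0.405] [0.535 0.119 0.166] [0.604 0.115 0.227] [ 0.1  -0.36  2.22 -0.15  0.81  0.26] 0.0 1.7
[0.417 0.11  0.408] [0.527 0.096 0.161] [0.6   0.093 0.217] [ 0.04 -0.36  2.21 -0.09  0.88  0.13] 0.0 1.5
[0.427 0.086 0.41 ] [0.519 0.072 0.156] [0.596 0.071 0.206] [-0.03 -0.34  2.19 -0.05  0.95  0.03] 0.0 1.3
[0.437 0.061 0.412] [0.511 0.049 0.152] [0.592 0.049 0.196] [-0.09 -0.31  2.16 -0.02  1.01 -0.06] 0.0 1.1
[0.447 0.036 0.413] [0.503 0.025 0.148] [0.587 0.027 0.187] [-0.14 -0.28  2.13 -0.01  1.08 -0.14] 0.0 1.0
[0.458 0.012 0.413] [0.495 0.001 0.145] [0.582 0.004 0.178] [-0.19 -0.24  2
[... 250 characters left out ...]
3] 0.0 0.7
[ 0.494 -0.06   0.409] [ 0.474 -0.072  0.139] [ 0.565 -0.064  0.153] [-0.31 -0.1   1.99 -0.07  1.31 -0.38] 0.0 0.7
[ 0.506 -0.083  0.406] [ 0.468 -0.096  0.138] [ 0.559 -0.086  0.146] [-0.35 -0.05  1.95 -0.1   1.37 -0.42] 0.0 0.6
[ 0.519 -0.106  0.402] [ 0.462 -0.121  0.138] [ 0.553 -0.109  0.139] [-0.37  0.    1.9  -0.13  1.42 -0.47] 0.0 0.6
[ 0.532 -0.129  0.398] [ 0.456 -0.146  0.138] [ 0.547 -0.132  0.132] [-0.4   0.06  1.86 -0.17  1.47 -0.51] 0.0 0.7
[ 0.545 -0.152  0.392] [ 0.451 -0.17   0.138] [ 0.541 -0.155  0.126] [-0.42  0.11  1.81 -0.21  1.52 -0.55] 0.0 0.7
[ 0.557 -0.175  0.386] [ 0.446 -0.195  0.139] [ 0.535 -0.179  0.121] [-0.45  0.17  1.76 -0.25  1.56 -0.58] 0.0 0.7
```

```bash
python3 -m jog '[{"grip":0.95,"x":0,"y":0,"z":0,"rx":0,"ry":0,"rz":0},{"grip":0.95,"x":1,"y":0,"z":-4,"rx":0,"ry":0,"rz":0},{"grip":0.95,"x":1,"y":0,"z":-5,"rx":0,"ry":0,"rz":0},{"grip":0.95,"x":1,"y":0,"z":-6,"rx":0,"ry":0,"rz":0},{"grip":0.95,"x":8,"y":0,"z":-9.5,"rx":0,"ry":0,"rz":0},{"grip":0.95,"x":10,"y":0,"z":-12,"rx":0,"ry":0,"rz":0},{"grip":0.95,"x":0,"y":0,"z":0,"rx":0,"ry":0,"rz":0},{"grip":0.95,"x":0,"y":0,"z":0,"rx":0,"ry":0,"rz":0}]' 60
python3 - <<'E'
from h import *
g=get_state(); print(g["contact_force"].round(2),g["opening"]); c=read_camera("wrist")
cv2.imwrite("pics/w20.png",cv2.resize(c["frame"][:,:,::-1],None,fx=1.5,fy=1.5))
c=read_camera("side"); crop(c,"s20",200,190,310,300,5.4)
E
```

```text
time: 18.48
eef_pos: [0.3839, 0.2112, 0.2787]
tcp_rot: [0.938, -0.067, 0.34, 0.023]
contact_force: [-0.3, -0.4, -3.9]
opening: 0.176
[-0.27 -0.36 -3.94] 0.1764938590975585
```

View pics/s20.png

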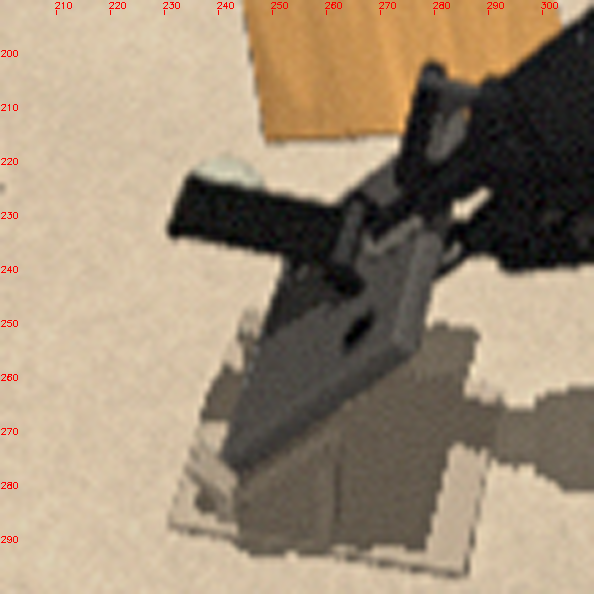

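View pics/w20.png

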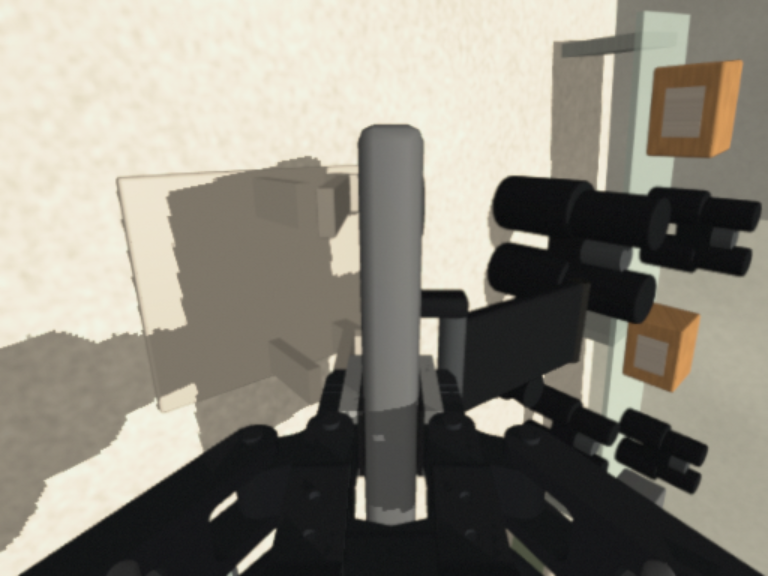

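```bash
python3 -m jog '[{"grip":0.95,"x":12,"y":0,"z":-14,"rx":0,"ry":0,"rz":0},{"grip":0.95,"x":12,"y":0,"z":-14,"rx":0,"ry":0,"rz":0},{"grip":0.95,"x":12,"y":0,"z":-14,"rx":0,"ry":0,"rz":0},{"grip":0.95,"x":12,"y":0,"z":-14,"rx":0,"ry":0,"rz":0},{"grip":0.95,"x":12,"y":0,"z":-14,"rx":0,"ry":0,"rz":0},{"grip":0.95,"x":12,"y":0,"z":-14,"rx":0,"ry":0,"rz":0},{"grip":0.95,"x":0,"y":0,"z":0,"rx":0,"ry":0,"rz":0}]'
python3 -m jog '[{"grip":0.95,"x":4,"y":8,"z":1,"rx":0,"ry":-1.4,"rz":-0.4},{"grip":0.95,"x":7,"y":16,"z":2,"rx":0.1,"ry":-2.6,"rz":-0.8},{"grip":0.95,"x":7,"y":16,"z":2,"rx":0.1,"ry":-2.6,"rz":-0.8},{"grip":0.95,"x":7,"y":16,"z":2,"rx":0.1,"ry":-2.6,"rz":-0.8},{"grip":0.95,"x":7,"y":16,"z":2,"rx":0.1,"ry":-2.6,"rz":-0.8},{"grip":0.95,"x":7,"y":16,"z":2,"rx":0.1,"ry":-2.6,"rz":-0.8},{"grip":0.95,"x":7,"y":16,"z":2,"rx":0.1,"ry":-2.6,"rz":-0.8},{"grip":0.95,"x":7,"y":16,"z":2,"rx":0.1,"ry":-2.6,"rz":-0.8}]'
python3 -m jog '[{"grip":0.95,"x":7,"y":16,"z":2,"rx":0.1,"ry":-2.6,"rz":-0.8},{"grip":0.95,"x":7,"y":16,"z":2,"rx":0.1,"ry":-2.6,"rz":-0.8},{"grip":0.95,"x":7,"y":16,"z":2,"rx":0.1,"ry":-2.6,"rz":-0.8},{"grip":0.95,"x":7,"y":16,"z":2,"rx":0.1,"ry":-2.6,"rz":-0.8},{"grip":0.95,"x":7,"y":16,"z":2,"rx":0.1,"ry":-2.6,"rz":-0.8},{"grip":0.95,"x":7,"y":16,"z":2,"rx":0.1,"ry":-2.6,"rz":-0.8},{"grip":0.95,"x":7,"y":16,"z":2,"rx":0.1,"ry":-2.6,"rz":-0.8},{"grip":0.95,"x":7,"y":16,"z":2,"rx":0.1,"ry":-2.6,"rz":-0.8}]'
python3 - <<'E'
from h import *
A=tcp(); S=slabpose(standpose(.12),35); print([x.round(1) for x in rel(*S)],A[0].round(3),get_state()["opening"])
for n in (8,9):
    X=screw(A,S,n); print(n,(X[:3,3]*1000).round(1), Ro.from_matrix(X[:3,:3]).as_rotvec(degrees=True).round(2))
E
```

```text
time: 19.17
eef_pos: [0.3867, 0.2111, 0.3935]
tcp_rot: [0.936, -0.066, 0.344, 0.021]
contact_force: [1.8, 0.7, -2.9]
opening: 0.18
time: 19.83
eef_pos: [0.4264, 0.0856, 0.405]
tcp_rot: [0.985, -0.018, 0.172, 0.023]
contact_force: [-0.4, -0.1, -3.6]
opening: 0.175
time: 20.5
eef_pos: [0.4852, -0.0421, 0.4058]
tcp_rot: [0.999, 0.034, -0.009, 0.022]
contact_force: [-0.2, 0.2, -3.8]
opening: 0.182
[array([ 63.7, 135.7,  34.9]), array([  1. , -23.4,  -7.1])] [ 0.485 -0.042  0.406] 0.1823095114733396
8 [ 7.7 17.4  2.8] [ 0.12 -2.92 -0.89]
9 [ 6.9 15.5  2.5] [ 0.11 -2.6  -0.79]
```

```bash
python3 -m jog '[{"grip":0.95,"x":7.7,"y":17.4,"z":2.8,"rx":0.12,"ry":-2.92,"rz":-0.89},{"grip":0.95,"x":7.7,"y":17.4,"z":2.8,"rx":0.12,"ry":-2.92,"rz":-0.89},{"grip":0.95,"x":7.7,"y":17.4,"z":2.8,"rx":0.12,"ry":-2.92,"rz":-0.89},{"grip":0.95,"x":7.7,"y":17.4,"z":2.8,"rx":0.12,"ry":-2.92,"rz":-0.89},{"grip":0.95,"x":7.7,"y":17.4,"z":2.8,"rx":0.12,"ry":-2.92,"rz":-0.89},{"grip":0.95,"x":7.7,"y":17.4,"z":2.8,"rx":0.12,"ry":-2.92,"rz":-0.89},{"grip":0.95,"x":7.7,"y":17.4,"z":2.8,"rx":0.12,"ry":-2.92,"rz":-0.89},{"grip":0.95,"x":7.7,"y":17.4,"z":2.8,"rx":0.12,"ry":-2.92,"rz":-0.89}]'
python3 -m jog '[{"grip":0.95,"x":0,"y":0,"z":0,"rx":0,"ry":0,"rz":0},{"grip":0.95,"x":0,"y":0,"z":0,"rx":0,"ry":0,"rz":0}]'
cat > ov.py <<'E'
from h import *
import sys
tag,up=sys.argv[1],float(sys.argv[2])
S=slabpose(standpose(up),35); print([x.round(1) for x in rel(*S)],tcp()[0].round(4),get_state()["opening"],get_state()["contact_force"].round(2))
# slab pose predicted from tool
p,R=tcp(); cen=p+R.apply([0,0,.206]); Rs=Ro.from_matrix(np.c_[R.as_matrix()[:,0],-R.as_matrix()[:,1],-R.as_matrix()[:,2]])
def draw(c,im,k,pts,col,cl=True):
    q=proj(c,cen+Rs.apply(np.array(pts)/1000)); cv2.polylines(im,[((q+.5)*k).astype(int)],cl,col,1)
th=.96
for n,b,f in (("side",(225,110,335,220),5.4),("top",(210,160,330,280),5)):
    c=read_camera(n); k=4; im=cv2.resize(c["frame"],None,fx=k,fy=k,interpolation=cv2.INTER_CUBIC)
    for x,col in ((8,(255,0,0)),(-8,(0,255,0))): draw(c,im,k,[[x,85,65],[x,-85,65],[x,-85,-65],[x,85,-65]],col)
    L=lambda d,y:[22+d*np.sin(th),y,23-d*np.cos(th)]
    draw(c,im,k,[L(0,-20),L(80,-20),L(80,20),L(0,20)],(255,255,0))
    u0,v0,u1,v1=b
    cv2.imwrite(f"pics/{n}_{tag}.png",cv2.resize(im[v0*k:v1*k,u0*k:u1*k,::-1],None,fx=f/k,fy=f/k))
c=read_camera("wrist"); cv2.imwrite(f"pics/w_{tag}.png",cv2.resize(c["frame"][:,:,::-1],None,fx=1.5,fy=1.5))
E
python3 ov.py 21 .12
```

```text
time: 21.17
eef_pos: [0.5577, -0.1744, 0.3759]
tcp_rot: [0.973, 0.091, -0.211, 0.02]
contact_force: [0.2, -0.6, -3.8]
opening: 0.181
time: 21.33
eef_pos: [0.5575, -0.1741, 0.3757]
tcp_rot: [0.973, 0.09, -0.211, 0.019]
contact_force: [-0.5, 0.2, -4.0]
opening: 0.179
[array([-0.2,  0.6,  0.2]), array([-0.1, -0.2,  0. ])] [ 0.5575 -0.1741  0.3757] 0.17882431377127903 [-0.53  0.23 -3.99]
```

View pics/side_21.png

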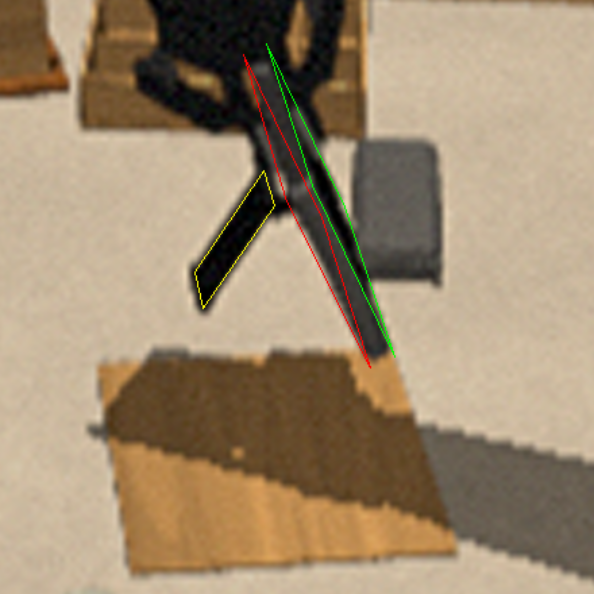

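View pics/top_21.png

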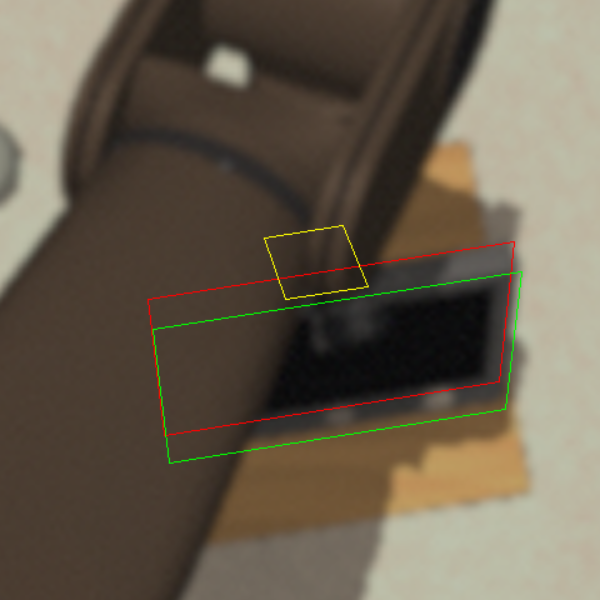

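View pics/w_21.png

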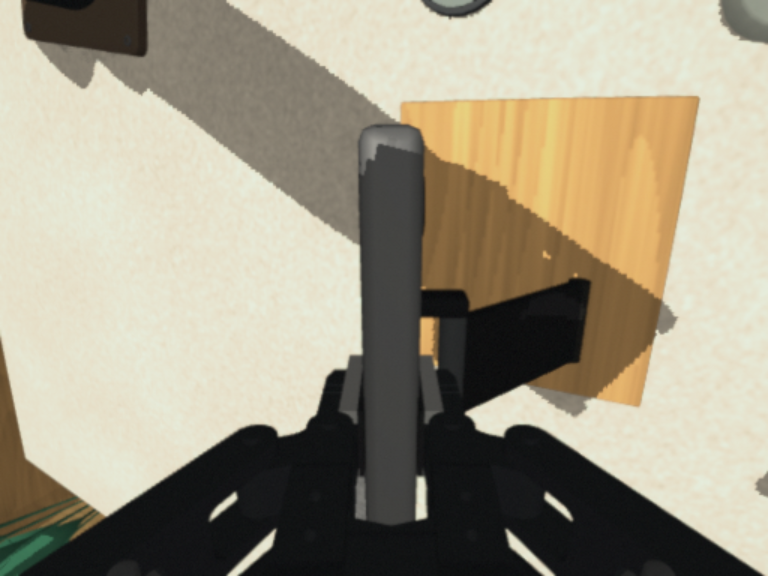

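```bash
python3 - <<'E'
from h import *
p,R=tcp(); print((R.inv().apply([0,0,-.01])*1000).round(2))
print([x.round(1) for x in rel(*slabpose(standpose(.02),35))],[x.round(1) for x in rel(*slabpose(standpose(0),35))])
E
python3 -m jog '[{"grip":0.95,"x":6,"y":0,"z":13.3,"rx":0,"ry":0,"rz":0},{"grip":0.95,"x":6,"y":0,"z":13.3,"rx":0,"ry":0,"rz":0},{"grip":0.95,"x":6,"y":0,"z":13.3,"rx":0,"ry":0,"rz":0},{"grip":0.95,"x":6,"y":0,"z":13.3,"rx":0,"ry":0,"rz":0},{"grip":0.95,"x":6,"y":0,"z":13.3,"rx":0,"ry":0,"rz":0},{"grip":0.95,"x":6,"y":0,"z":13.3,"rx":0,"ry":0,"rz":0},{"grip":0.95,"x":0,"y":0,"z":0,"rx":0,"ry":0,"rz":0},{"grip":0.95,"x":0,"y":0,"z":0,"rx":0,"ry":0,"rz":0}]'
python3 ov.py 22 .03
```

```text
[ 4.12 -0.    9.11]
[array([42.1,  1.8, 93.4]), array([ 0.1, -0.3,  0.1])] [array([ 50.4,   1.8, 111.6]), array([ 0.1, -0.3,  0.1])]
time: 22.15
eef_pos: [0.557, -0.1733, 0.2902]
tcp_rot: [0.973, 0.091, -0.211, 0.019]
contact_force: [-0.1, -0.3, -3.5]
opening: 0.177
[array([2. , 1.4, 4.1]), array([-0. , -0.2,  0.1])] [ 0.557  -0.1733  0.2902] 0.1767509799225217 [-0.09 -0.27 -3.52]
```

View pics/side_22.png

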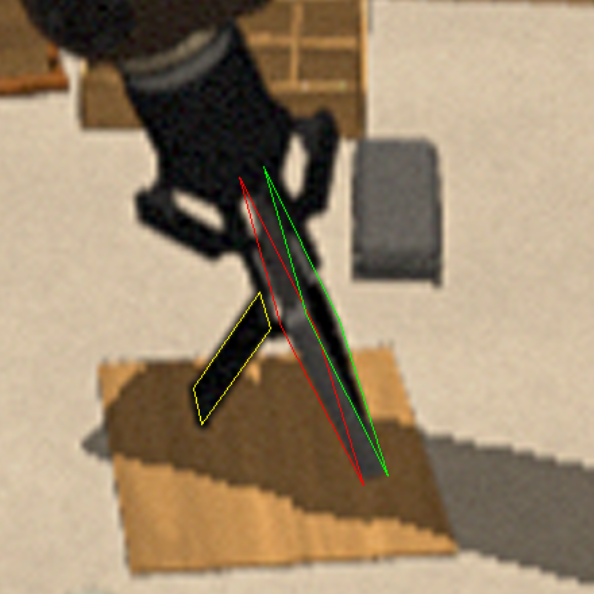

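View pics/w_22.png

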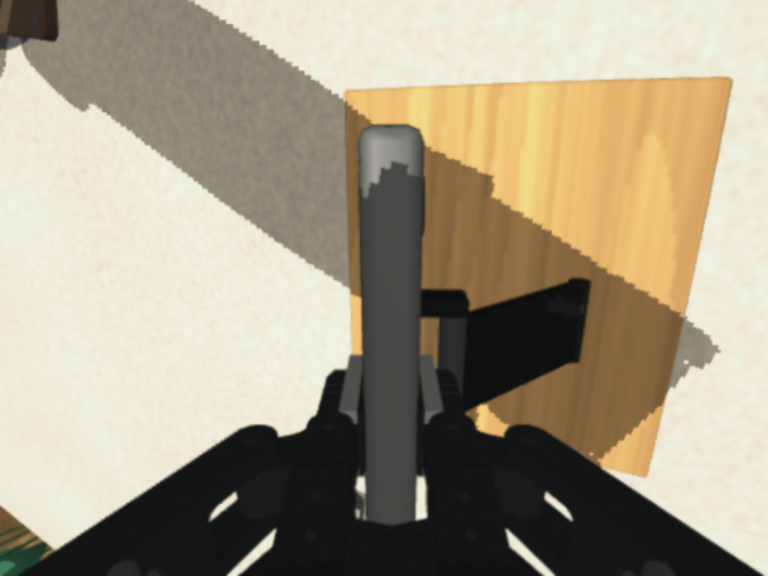

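```bash
python3 -m jog '[{"grip":0.95,"x":2,"y":1.4,"z":4.4,"rx":0,"ry":0,"rz":0},{"grip":0.95,"x":2,"y":0,"z":4.4,"rx":0,"ry":0,"rz":0},{"grip":0.95,"x":2,"y":0,"z":4.4,"rx":0,"ry":0,"rz":0},{"grip":0.95,"x":2,"y":0,"z":4.4,"rx":0,"ry":0,"rz":0},{"grip":0.95,"x":2,"y":0,"z":4.4,"rx":0,"ry":0,"rz":0},{"grip":0.95,"x":0.8,"y":0,"z":1.8,"rx":0,"ry":0,"rz":0},{"grip":0.95,"x":0,"y":0,"z":0,"rx":0,"ry":0,"rz":0},{"grip":0.95,"x":0,"y":0,"z":0,"rx":0,"ry":0,"rz":0}]'
python3 ov.py 23 0
```

```text
time: 22.97
eef_pos: [0.5576, -0.1749, 0.2652]
tcp_rot: [0.973, 0.091, -0.21, 0.02]
contact_force: [0.1, -0.4, -3.7]
opening: 0.179
[array([ 3.7, -0.3,  8.7]), array([ 0.1, -0.3,  0.1])] [ 0.5576 -0.1749  0.2652] 0.17873381349385922 [ 0.12 -0.4  -3.73]
```

View pics/side_23.png

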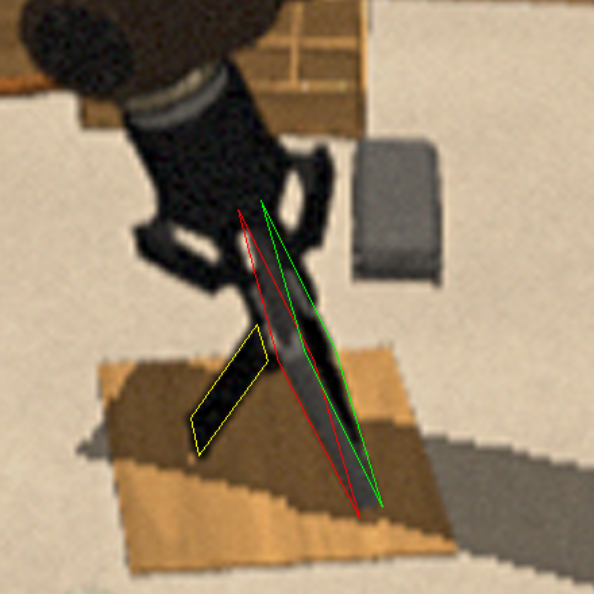

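```bash
F(){ python3 -c "
from h import *
f=[]
for i in range(3): f.append(get_state()['contact_force']); read_camera('wrist')
print(np.mean(f,0).round(2),tcp()[0].round(4), get_state()['wrist_torque'].round(2))"; }
python3 -m jog '[{"grip":0.95,"x":0.8,"y":0,"z":1.8,"rx":0,"ry":0,"rz":0},{"grip":0.95,"x":0.8,"y":0,"z":1.8,"rx":0,"ry":0,"rz":0},{"grip":0.95,"x":0,"y":0,"z":0,"rx":0,"ry":0,"rz":0}]' >/dev/null; F
python3 -m jog '[{"grip":0.95,"x":0.6,"y":0,"z":1.4,"rx":0,"ry":0,"rz":0},{"grip":0.95,"x":0,"y":0,"z":0,"rx":0,"ry":0,"rz":0}]' >/dev/null; F
python3 -m jog '[{"grip":0.95,"x":0.6,"y":0,"z":1.4,"rx":0,"ry":0,"rz":0},{"grip":0.95,"x":0,"y":0,"z":0,"rx":0,"ry":0,"rz":0}]' >/dev/null; F
```

```text
[ 0.28 -0.38 -4.4 ] [ 0.5576 -0.1749  0.2614] [ 0.1  -0.57 -0.03]
[-0.1  -0.08 -4.27] [ 0.5576 -0.1749  0.2599] [ 0.08 -0.57  0.02]
[-0.01  0.07 -3.88] [ 0.5575 -0.1749  0.2583] [ 0.08 -0.54  0.01]
```

```bash
F(){ python3 -c "
from h import *
f=[]
for i in range(3): f.append(get_state()['contact_force']); read_camera('wrist')
print(np.mean(f,0).round(2),tcp()[0].round(4), get_state()['wrist_torque'].round(2))"; }
python3 -m jog '[{"grip":0.95,"x":0.6,"y":0,"z":1.4,"rx":0,"ry":0,"rz":0},{"grip":0.95,"x":0,"y":0,"z":0,"rx":0,"ry":0,"rz":0}]' >/dev/null; F
python3 -m jog '[{"grip":0.95,"x":0.6,"y":0,"z":1.4,"rx":0,"ry":0,"rz":0},{"grip":0.95,"x":0,"y":0,"z":0,"rx":0,"ry":0,"rz":0}]' >/dev/null; F
python3 -m jog '[{"grip":0.95,"x":0.4,"y":0,"z":0.9,"rx":0,"ry":0,"rz":0},{"grip":0.95,"x":0,"y":0,"z":0,"rx":0,"ry":0,"rz":0}]' >/dev/null; F
python3 ov.py 24 0
```

```text
[ 0.36 -0.07 -4.37] [ 0.5575 -0.1749  0.2568] [ 0.1  -0.48 -0.03]
[ 0.52 -0.53 -2.94] [ 0.5577 -0.1751  0.2557] [ 0.06 -0.5   0.06]
[-0.05 -0.69  1.45] [ 0.5578 -0.1751  0.2554] [0.18 0.05 0.06]
[array([-0.5, -0.5, -0.1]), array([ 0.1, -0.4,  0. ])] [ 0.5578 -0.1751  0.2554] 0.18080263732375373 [ 1.1  -0.48  2.44]
```

View pics/side_24.png

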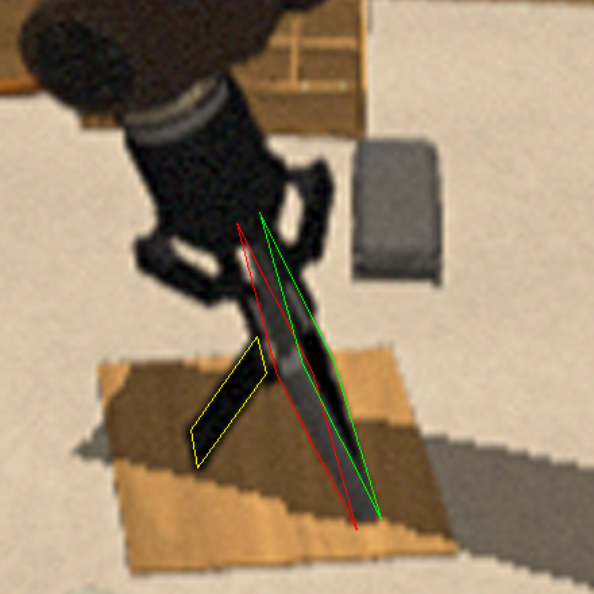

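```bash
F(){ python3 -c "
from h import *
f=[];t=[]
for i in range(4): f.append(get_state()['contact_force']);t.append(get_state()['wrist_torque']); read_camera('wrist')
print(np.mean(f,0).round(2),tcp()[0].round(4), np.mean(t,0).round(2))"; }
F
python3 -m jog '[{"grip":0.95,"x":1.4,"y":0,"z":0,"rx":0,"ry":-0.3,"rz":0},{"grip":0.95,"x":0,"y":0,"z":0,"rx":0,"ry":0,"rz":0}]' >/dev/null; F
python3 -m jog '[{"grip":0.95,"x":1.4,"y":0,"z":0,"rx":0,"ry":-0.3,"rz":0},{"grip":0.95,"x":0,"y":0,"z":0,"rx":0,"ry":0,"rz":0}]' >/dev/null; F
```

```text
[ 1.54 -1.04  4.98] [ 0.5579 -0.1752  0.2553] [0.15 0.18 0.02]
[ 0.03 -0.64  6.47] [ 0.559  -0.175   0.2548] [0.18 0.22 0.01]
[-2.25 -0.28  6.45] [ 0.5599 -0.1748  0.2541] [ 0.07  0.54 -0.07]
```

```bash
python3 -m jog '[{"grip":0.95,"x":-0.3,"y":0,"z":-0.7,"rx":0,"ry":0,"rz":0},{"grip":0.95,"x":0,"y":0,"z":0,"rx":0,"ry":0,"rz":0},{"grip":0.8,"x":0,"y":0,"z":0,"rx":0,"ry":0,"rz":0},{"grip":0.75,"x":0,"y":0,"z":0,"rx":0,"ry":0,"rz":0},{"grip":0.7,"x":0,"y":0,"z":0,"rx":0,"ry":0,"rz":0},{"grip":0.6,"x":0,"y":0,"z":0,"rx":0,"ry":0,"rz":0},{"grip":0.5,"x":0,"y":0,"z":0,"rx":0,"ry":0,"rz":0},{"grip":0.5,"x":0,"y":0,"z":0,"rx":0,"ry":0,"rz":0}]'
python3 ov.py 25 0
```

```text
time: 26.85
eef_pos: [0.56, -0.1744, 0.2537]
tcp_rot: [0.972, 0.091, -0.215, 0.02]
contact_force: [-0.4, 0.3, -0.9]
opening: 0.506
[array([-3.2, -0.2, -0.7]), array([0.1, 0.3, 0.1])] [ 0.56   -0.1744  0.2537] 0.5059004126976508 [-0.37  0.28 -0.89]
```

View pics/side_25.png

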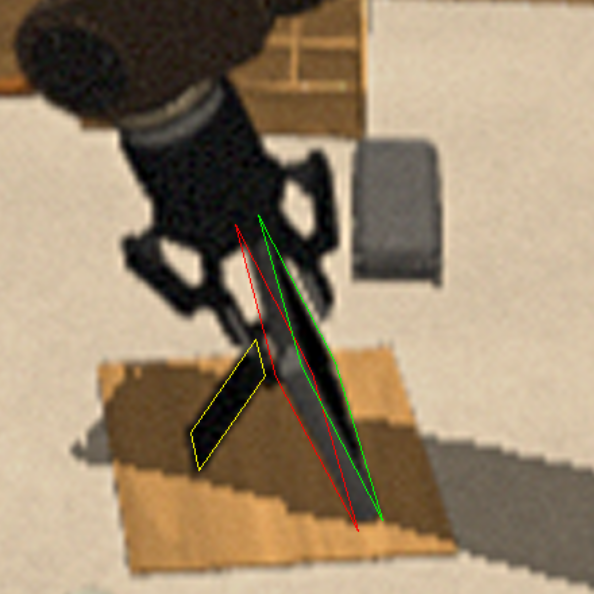

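View pics/w_25.png

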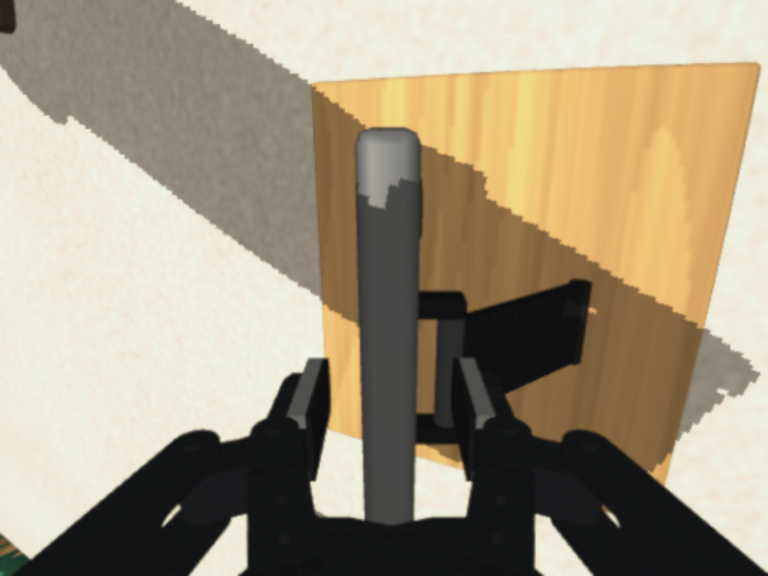

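```bash
python3 -m jog '[{"grip":0.5,"x":0,"y":0,"z":-8,"rx":0,"ry":0,"rz":0},{"grip":0.5,"x":0,"y":0,"z":-15,"rx":0,"ry":0,"rz":0},{"grip":0.5,"x":0,"y":0,"z":-20,"rx":0,"ry":0,"rz":0},{"grip":0.5,"x":0,"y":0,"z":-25,"rx":0,"ry":0,"rz":0},{"grip":0.5,"x":0,"y":0,"z":-30,"rx":0,"ry":0,"rz":0},{"grip":0.5,"x":0,"y":0,"z":-30,"rx":0,"ry":0,"rz":0},{"grip":0.5,"x":0,"y":0,"z":-20,"rx":0,"ry":0,"rz":0},{"grip":0.5,"x":0,"y":0,"z":0,"rx":0,"ry":0,"rz":0}]'
python3 -m jog '[{"grip":0.5,"x":30,"y":0,"z":-15,"rx":0,"ry":0,"rz":0},{"grip":0.5,"x":30,"y":0,"z":-15,"rx":0,"ry":0,"rz":0},{"grip":0.5,"x":30,"y":0,"z":-15,"rx":0,"ry":0,"rz":0},{"grip":0.5,"x":30,"y":0,"z":-15,"rx":0,"ry":0,"rz":0},{"grip":0.5,"x":0,"y":0,"z":0,"rx":0,"ry":0,"rz":0},{"grip":0.5,"x":0,"y":0,"z":0,"rx":0,"ry":0,"rz":0}]'
cat > ov2.py <<'E'
from h import *
m=standpose(0); cen=np.array(m[:3]); Rs=Rm(m); th=.96
for n,b,f in (("side",(225,110,335,220),5.4),("top",(210,160,330,280),5)):
    c=read_camera(n); cv2.imwrite(f"pics/{n}_full.png",c["frame"][:,:,::-1]); k=4; im0=cv2.resize(c["frame"],None,fx=k,fy=k,interpolation=cv2.INTER_CUBIC); im=im0.copy()
    L=lambda d,y:[22+d*np.sin(th),y,23-d*np.cos(th)]
    for P,col in (([[8,85,65],[8,-85,65],[8,-85,-65],[8,85,-65]],(255,0,0)),([[-8,85,65],[-8,-85,65],[-8,-85,-65],[-8,85,-65]],(0,255,0)),([L(0,-20),L(80,-20),L(80,20),L(0,20)],(255,255,0))):
        q=proj(c,cen+Rs.apply(np.array(P)/1000)); cv2.polylines(im,[((q+.5)*k).astype(int)],True,col,1)
    u0,v0,u1,v1=b
    cv2.imwrite(f"pics/{n}_fin.png",cv2.resize(im[v0*k:v1*k,u0*k:u1*k,::-1],None,fx=f/k,fy=f/k))
    cv2.imwrite(f"pics/{n}_raw.png",cv2.resize(im0[v0*k:v1*k,u0*k:u1*k,::-1],None,fx=f/k,fy=f/k))
c=read_camera("wrist"); cv2.imwrite(f"pics/w_fin.png",cv2.resize(c["frame"][:,:,::-1],None,fx=1.5,fy=1.5))
E
python3 ov2.py
```

```text
time: 27.67
eef_pos: [0.6232, -0.1628, 0.395]
tcp_rot: [0.973, 0.09, -0.21, 0.023]
contact_force: [0.7, 0.2, 0.0]
opening: 0.503
time: 28.17
eef_pos: [0.7539, -0.1376, 0.3889]
tcp_rot: [0.972, 0.091, -0.216, 0.02]
contact_force: [-0.5, -0.1, -0.5]
opening: 0.503
```

View pics/side_fin.png

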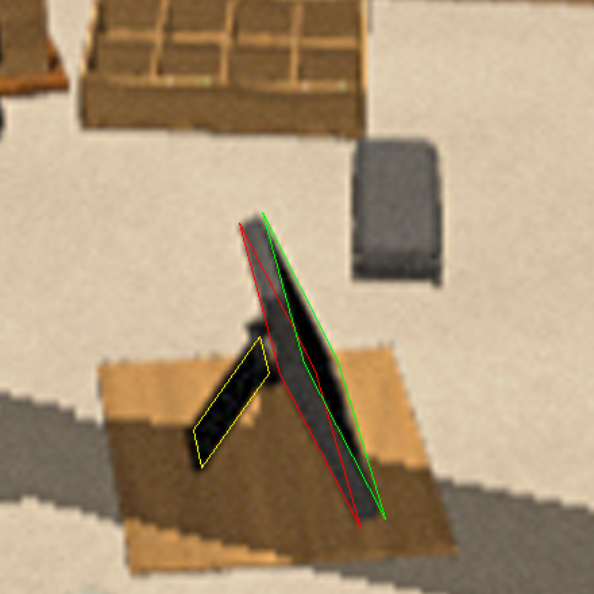

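View pics/top_full.png

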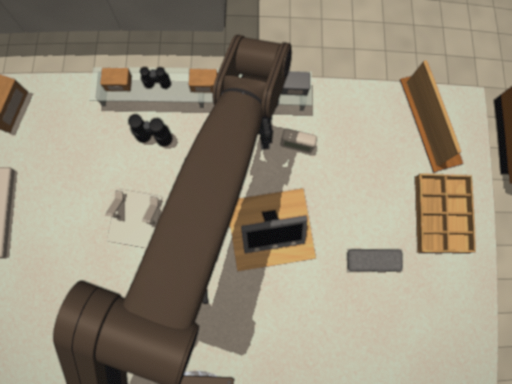

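View pics/w_fin.png

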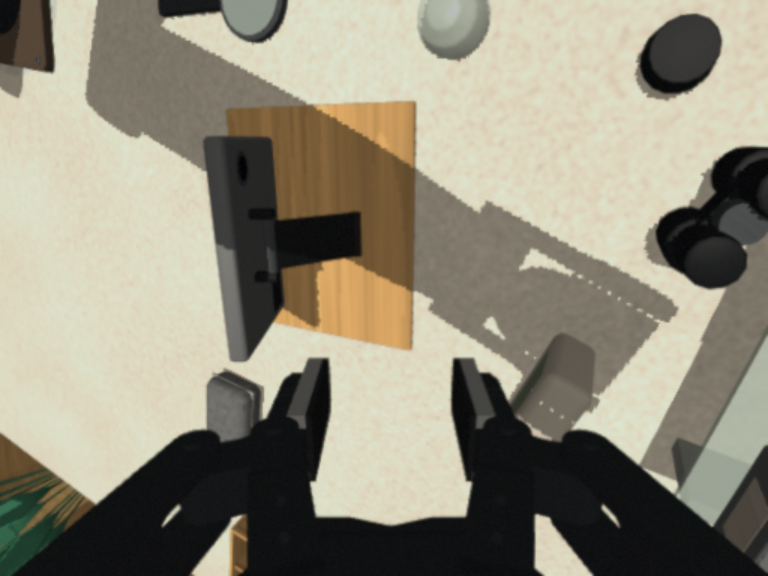

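View pics/side_full.png

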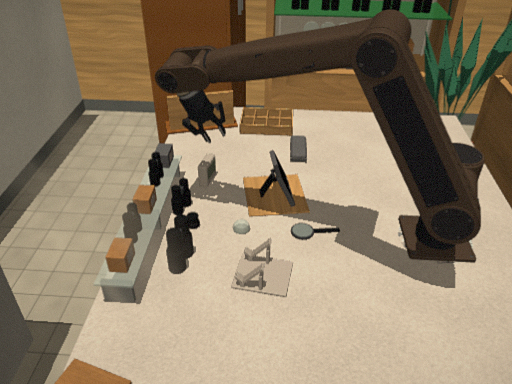

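```bash
python3 -m jog '[{"grip":0.5,"x":0,"y":0,"z":0,"rx":0,"ry":0,"rz":0},{"grip":0.5,"x":0,"y":0,"z":0,"rx":0,"ry":0,"rz":0}]'; python3 -c "
from plant import sign_off; print(sign_off())"
```

```text
time: 28.48
eef_pos: [0.7522, -0.1385, 0.393]
tcp_rot: [0.972, 0.09, -0.214, 0.02]
contact_force: [-0.1, 0.2, -0.3]
opening: 0.503
the job is handed in; nothing more can be done
None
```

I swung the kickstand out to its stop, then lifted the magnifier off the easel by its upper edge. I set it on the pad and let go, and it is standing by itself. The job was handed in at 28.5 s of the 64 s allowed.

**Kickstand:** I took it by its two sides and turned it about its hinge until the magnifier body began to move along with it. I used that as the sign of the stop, because the force readings were too noisy to show it clearly. The magnifier shifted slightly on the easel at that point but stayed on it.

**Placing:** I lowered it in steps of about 1 to 1.5 mm until the pad took the weight, with a peak push of roughly 10 N, then opened the fingers and backed away.

**Last checks:**
- **Pose:** In the side picture the magnifier and open kickstand match the planned pose (lean 0.43 rad, stand 0.96 rad) to within a few millimetres.
- **Facing:** The screen faces the pad's front edge and is square to it as far as the pictures show.
- **Centring:** I put the midpoint between the lower edge and the foot at the pad's centre, so the slab itself sits about 25 mm nearer the front.
- **Other objects:** None looks moved. In the last top picture the arm hid the small objects behind it, but the side picture shows them.
- **Gripper:** It was clear of everything, with force readings near zero.

**Limits:** I could only judge the kickstand angle to about 2 degrees. Early position fits also disagreed by up to 5 mm before I settled on one.

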